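# Pack polished housings into a turned stack of trays

## Task

Pack the polished housings for the wash: build a stack of the three nested trays squarely on the blue mat, taking the trays from the top of the nest down and giving each tray half a turn to the one below, so that it stands on the ledges and does not nest down on the parts. As the stack grows, lay every housing flat in the bays of the bottom and middle trays, lengthwise, one to a bay, top face up, and leave the top tray empty as the cover. Grip the housings lightly (no more than 40 N) and set them down instead of dropping them, so that the polish is not marked, and leave the other things on the bench where they are.

Things in the scene. Friction and masses are not known exactly. Their poses are not given: they have to be found in the camera images.
- tray3: black stack-nest tray, TOP one of the nest of three at the start. All three trays are alike: 221 mm long (x) by 154 mm wide (y) over the rim, 80 mm tall, about 0.22 kg, walls leaning outwards, origin at the centre of the underside, z up. The end towards +x is YELLOW, the other end black. Nested, each tray sits 32 mm above the one below, the same way round.
- tray2: tray like tray3, MIDDLE one of the nest. Inside each tray, on its 4 mm floor, grey foam strips 6 mm high bound two bays in line along x, centred at x = -40 and +40 mm, y = 0; a bay is about 77 mm long (x) and 46 mm wide (y), its floor 4 mm above the underside. Between the long walls 96 mm is free at the floor, 109 mm at 30 mm up.
- tray1: tray like tray3, BOTTOM one of the nest. In the middle of each long side a tray has an upright grey hand grip: 46 mm long (x), 10 mm thick (y), mid-plane at y = +71 and -71 mm, free on both faces from 53 mm up to the rim at 80 mm. A tray can be carried level by one grip, one finger inside and one outside the wall.
- tray3_yellow (a point): middle of the rim of tray3's yellow end, x = +105, z = 80 mm in the tray. On both long sides a tray has foot ribs 12 mm wide (x = +35, -65 mm; underside 4 mm up), each below an open slot of the rim, and pockets 20 mm long and 8 mm deep in the rim (x = -35, +65 mm) with a ledge as floor.
- tray2_yellow (a point): the same point of tray2. A tray put on another the SAME way round slides down the slots and nests 32 mm up; given half a turn (yellow end over black end, origins in line) its feet stand on the ledges and it sits 68 mm up, with 4 mm of play each way along x and 3 mm along y.
- tray1_yellow (a point): the same point of tray1
- mat: blue mat fixed on the bench, 250 (x) x 190 (y) x 4 mm, where the stack is to stand; origin at the centre of its underside, long side along its x
- pad: dark grey pad fixed on the bench, 240 x 200 x 6 mm, on which the housings lie; origin at the centre of its underside
- housing1: polished steel housing with brass bushings on its top face, 66 (x) x 34 (y) x 32 (z) mm, about 0.2 kg; origin at the centre of its underside, z up. Its polish is marked by a grip above 50 N, by pressing it hard, or by dropping it more than 20 mm: grip it across its 34 mm width at 20 to 40 N and set it down; may be absent
- housing2: another such housing, same sizes and frame; may be absent
- housing3: another such housing, same sizes and frame; may be absent
- housing4: another such housing, same sizes and frame; may be absent
- wood_block: bystander: wooden burr block, 55 x 55 x 75 mm with one burr standing in it, loose on the bench; leave alone
- bar_brown: bystander: red-brown bar of polishing compound, 120 x 42 x 28 mm, loose on the bench; leave alone
- bar_green: bystander: green bar of polishing compound, 110 x 42 x 28 mm, loose on the bench; leave alone
- felt_wheel: bystander: grey felt polishing wheel lying flat, 100 mm across, 20 mm thick, loose on the bench; leave alone
- paste_jar: bystander: white jar with black cap, 64 mm across, 65 mm tall, loose on the bench; leave alone
- loupe: bystander: black eyeglass loupe standing on its wide end, 38 mm across, 32 mm tall, loose on the bench; leave alone
There are look-alikes about, which are no part of the job. What is shaped like the housing3 but turquoise is not meant. Leave any orange look-alike of the housing1 alone.

How it is judged:
By the outcome, as a careful person would: the job done as asked, in the order asked, and still so for the second after the job is handed in, with the robot touching nothing.
Of housing1, housing2, housing3, housing4 only 2 to 4 are there at a start; the rules pass over those that are not, and their reading is None.
At some moment in a run one of housing1, housing2, housing3, housing4 may be knocked a few centimetres aside while the robot is not near it.
It also fails if it takes over 210 s, if anything falls off the work surface, if the arm or the gripper's body presses on something with over 40 N, if the wrist force passes 120 N, or if a joint passes its speed limit or range.

## Robot

A 6-joint arm with a two-finger parallel gripper is mounted at the origin on the work surface. World frame = base frame: x ahead of the robot, y to its left, z up, the work surface at z = 0. Lengths are in m, angles in degrees, forces in N, time in s.
With the tool pointing down it reaches from about 0.35 to 0.975 m from the base axis. Payload 4.9 kg.
Tool frame: the origin (TCP) lies at the very end of the fingers, on their centre line; the grasp point (between the pads) lies 19 mm behind it; z points along the fingers, y is the direction in which the jaws open and shut (so a half turn about z gives the same grasp; the last joint's range is limited). The gripper opens to 85 mm and grips with 20 to 120 N. Pads are 22 mm wide; open, the fingers measure 114 mm over their backs; the gripper's body (76 mm by 85 mm) begins 54 mm behind the grasp point. The pads swing forward as they close: fully open they stand 13 mm farther back than shut.
Start: joints at [61.822, 3.019, 92.412, -0, 84.569, -6.818], TCP at [0.228, 0.582, 0.231] pointing down, gripper open.
Joint ranges: [-172.51, 172.51], [-57.92, 126.97], [3.15, 148.05], [-58.71, 238.71], [5.1, 150.11], [-179.66, 179.66]. Speed limits (degrees/s): [147.25, 147.25, 180, 180, 180, 180].

## Interface

Orientations are given as [roll, pitch, yaw] about the fixed x, y, z axes, in that order (R = Rz(yaw) Ry(pitch) Rx(roll)).
In Python, from cell import r gives the robot as it stands.
- The arm moves only by the tool move_arm, never from a script. Its argument "deltas" is a list of rows, each a list of 5 numbers: the shift along the tool's x, y, z in cm, then the turn about the tool's z in rad, then the gripper's target within -1 to 1 (fully open at 1, half-way at 0, shut at -1). In form: [[x, y, z, yaw, grip], ...]. A call has 1 to 12 rows; each row shifts and turns the commanded pose from where the row before left it, along the tool's axes as they then stand; what a row does not reach is not made up. A row lasts 1/8 s, in which the tool goes at most 62.5 mm and 10.7 degrees, less where a joint would pass 70% of its speed; a pose out of reach is approached as far as the arm can. A call is refused whole if a number of a shift passes 6.25 or a number of a turn 0.188, either way. A call with a gripper value outside its range is refused whole. The fingers move at their own pace and stop on an object; "force" is the grip in N (left out, the last holds). Time passes only in rows, so rows that do not move let the fingers close. It gives the time, the measured TCP pose, the force and the opening at its end, in the units of the state.
- r.get_state(): the state, without advancing time (a new reading comes with each control period).
- r.read_camera(name): name is "scene" or "top" or "wrist"; returns a dict with "img" (400x640x3 uint8, red, green, blue), "range_z" (400x640 float32, m along the optical axis (not along the pixel's ray), 0 where there is no reading), "fx", "fy", "cx", "cy" (pixels), "camera_from_world" (4x4, takes a point from world to camera coordinates). Camera axes: x right, y down, z forward; pixel columns grow to the right and rows downward; lengths in m; the calibration is good to about 2 mm. A picture is of the moment at which its call begins.
- r.hand_in(): hands the job in, once; it reports no verdict.
Trained networks look in the newest picture that a camera, given by its name, has taken for a name from the list of things; names that differ only in an ending like _2 or _b are one class to them, and where a whole thing is asked for, a point or a joint stands for the part that bears it (a point fixed in the world has none). Each returns a list of dicts, best first, with "confidence" (0 to 1); they miss things now and then, are a little off and sometimes report something else, mostly with a low value. They report only what shows in the picture. A call takes as long as a camera call. They do not tell look-alikes from the thing itself.
- r.cut_out(name, camera): "region" (400x640 bool, what is visible of it) and "uv" ([column, row] in pixels, amid what is visible of it).
- r.tip_of(name, camera): "uv" ([column, row] in pixels: a listed point, or the origin of a listed thing).
The state is a dict: "t": time; "joints": joint angles; "joint_velocities": joint speeds; "joint_torque": joint torques, N m; "position": TCP position; "orientation": TCP orientation; "wrist_force": force on the tool from outside, world axes, zero at the start; "ft_torque": the same for the moment, N m; "opening": opening from 0.0 (shut) to 1.0 (fully open).
Only numpy, scipy, OpenCV 4.12 (cv2) and the standard library are available. Lean on these libraries where they do the work, as an engineer would, in place of code of your own. Each camera call takes 0.05 s, during which the arm holds its last target.

## Working session

There is one attempt and no reset: what is moved stays moved. The work goes in short steps, Python scripts to look and compute and a tool call to move; the robot and the scene stay as the last step left them, time stands still between calls to the robot, and variables do not carry over. Pictures are saved under pics/ and viewed, and the job is handed in when it is done.

Besides the shell and the picture viewer there is one more tool, called after "Request:" as name([rows], argument=value, ...), one row to a line, values as JSON. move_arm: Moves the arm, as the interface text tells. Its arguments: {"type":"object","properties":{"deltas":{"type":"array"},"force":{"type":"number"}},"required":["deltas"]}

```bash
ls; mkdir -p pics
cat > h.py <<'E'
import numpy as np, cv2
from cell import r
def cam(n): 
    return r.read_camera(n)
def save(c,name,scale=1,box=None):
    im=c["img"][:,:,::-1]
    if box: im=im[box[1]:box[3],box[0]:box[2]]
    im=cv2.resize(im,None,fx=scale,fy=scale,interpolation=cv2.INTER_CUBIC)
    cv2.imwrite("pics/"+name+".png",im)
def world(c):
    z=c["range_z"]; v,u=np.mgrid[:z.shape[0],:z.shape[1]]
    P=np.stack([(u-c["cx"])/c["fx"]*z,(v-c["cy"])/c["fy"]*z,z,np.ones_like(z)],-1)
    W=P@np.linalg.inv(c["camera_from_world"]).T
    W=W[...,:3]; W[z<=0]=np.nan
    return W
def ray(c,uv,zw):
    M=np.linalg.inv(c["camera_from_world"])
    d=M[:3,:3]@np.array([(uv[0]-c["cx"])/c["fx"],(uv[1]-c["cy"])/c["fy"],1]); o=M[:3,3]
    return o+d*(zw-o[2])/d[2]
E
python3 - <<'E'
from h import *
for n in ["scene","top","wrist"]:
    c=cam(n); save(c,n+"0",1.25); print(n,c["fx"],np.round(np.linalg.inv(c["camera_from_world"]),3).tolist())
s=r.get_state(); print(s)
E
```

```text
pics
scene 369.6860756095393 [[0.615, 0.628, -0.476, 0.962], [0.788, -0.484, 0.379, -0.398], [0.008, -0.609, -0.793, 0.893], [0.0, 0.0, 0.0, 1.0]]
top 452.6661240043483 [[0.019, -0.995, 0.095, 0.378], [-1.0, -0.017, 0.015, -0.026], [-0.014, -0.095, -0.995, 1.241], [0.0, 0.0, 0.0, 1.0]]
wrist 353.6394119551311 [[0.365, 0.881, 0.302, 0.148], [0.931, -0.344, -0.121, 0.612], [-0.003, 0.326, -0.946, 0.374], [0.0, 0.0, 0.0, 1.0]]
{'t': 0.15, 'joints': array([ 6.18212901e+01,  3.04760101e+00,  9.24744648e+01,  2.40499959e-04,
        8.45674113e+01, -6.81700196e+00]), 'joint_velocities': array([ 0.05266609, -0.19923723, -0.24107297, -0.01302946,  0.02405159,
       -0.01169858]), 'joint_torque': array([ 7.04569411e-04, -3.94250858e+01, -3.70717192e+01, -7.91555954e-05,
        4.74691929e-03,  1.44289641e-05]), 'position': array([0.22741593, 0.58163915, 0.23035129]), 'orientation': array([-1.79911184e+02, -1.08585066e-02,  1.58638261e+02]), 'wrist_force': array([ 0.0777743 ,  0.40715374, -0.24414883]), 'ft_torque': array([-0.02643861, -0.05933843,  0.02628813]), 'opening': 1.0003164357240328}
```

View pics/top0.png

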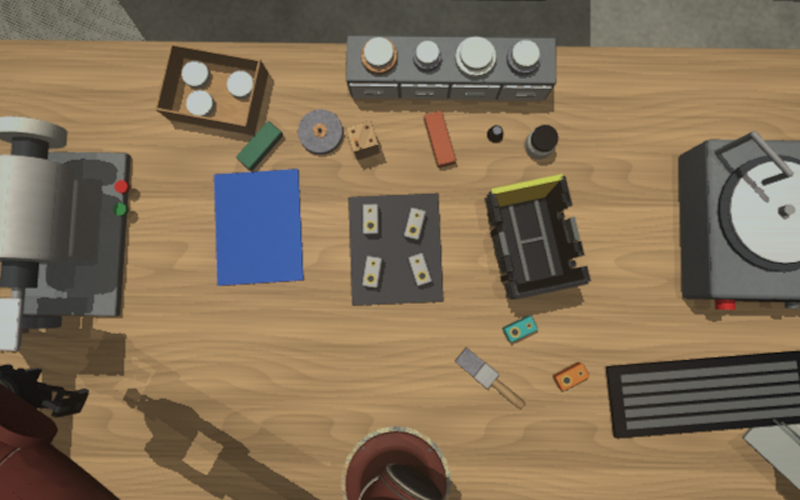

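View pics/scene0.png

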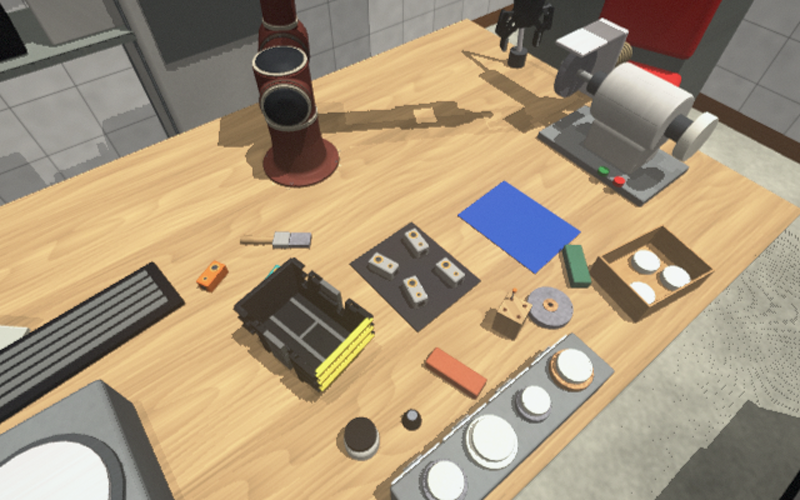

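View pics/wrist0.png

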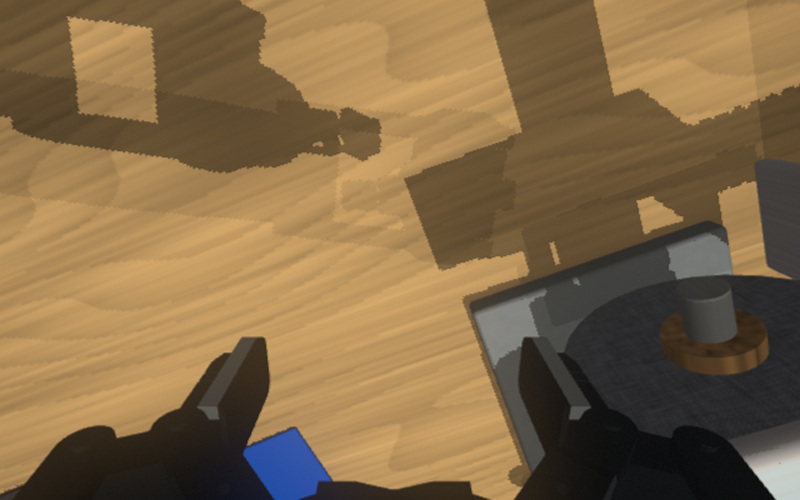

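```bash
cat > m.py <<'E'
from h import *
c=cam("top"); W=world(c)
for n in ["housing1","mat","pad","tray3"]:
    for d in r.cut_out(n,"top"):
        g=d["region"]; P=W[g]; P=P[~np.isnan(P[:,0])]
        zt=np.percentile(P[:,2],[5,50,95])
        if n.startswith("h"):
            P=P[P[:,2]>zt[1]-.006]
        rc=cv2.minAreaRect((P[:,:2]*1000).astype(np.float32))
        print(n,round(d["confidence"],2),np.round(d["uv"]),"z",np.round(zt*1000,1),"rect",np.round(rc[0],1),np.round(rc[1],1),round(rc[2],1),"med",np.round(np.mean(P[:,:2],0)*1000,1), c["img"][g].mean(0).round())
for n in ["tray3_yellow","tray3","tray1_yellow"]:
    for d in r.tip_of(n,"top"):
        u,v=np.round(d["uv"]).astype(int); print(n,d["confidence"],u,v,W[v,u].round(4),"ray144",ray(c,d["uv"],.144).round(4))
E
python3 m.py
```

```text
housing1 0.89 [456. 298.] z [10.5 30.8 35.3] rect [ 230.3 -363.4] [35.8 65. ] 28.5 med [ 230.7 -362.7] [159. 104.  57.]
housing1 0.81 [294. 218.] z [31.  37.  41.9] rect [442.9  61.6] [33.6 65.6] 82.6 med [442.6  61.3] [150. 145. 128.]
housing1 0.75 [415. 262.] z [ 0.1 30.7 35.3] rect [ 327.6 -256.3] [33.7 66.2] 26.0 med [ 327.5 -255.5] [ 89. 132. 112.]
housing1 0.74 [394. 105.] z [ 1.8 24.9 34.4] rect [ 754.6 -203. ] [27.2 23.2] 45.2 med [ 754.4 -202.7] [68. 62. 54.]
housing1 0.73 [298. 178.] z [21.5 37.  41.3] rect [556.9  66.8] [65.9 32.4] 2.0 med [555.5  67.3] [147. 143. 126.]
housing1 0.69 [336. 218.] z [33.  37.  41.4] rect [450.3 -40.5] [65.9 33.9] 19.5 med [450.  -40.2] [152. 147. 129.]
housing1 0.61 [334. 179.] z [31.3 37.3 41.3] rect [548.1 -28.1] [33.1 65.4] 75.9 med [547.5 -28.1] [149. 144. 127.]
housing1 0.26 [204. 183.] z [-0.5  3.5  7.6] rect [541.5 319.4] [253.5 194. ] 4.6 med [538.8 318.6] [ 64.  96. 163.]
mat 0.64 [393. 178.] z [ 81.8 109.4 122.1] rect [ 524.9 -196.7] [141.8  16.5] 13.3 med [ 525.  -190.5] [45. 41. 35.]
pad 0.8 [315. 202.] z [ 1.2  5.5 10.5] rect [496.1  14.4] [244.1 203.5] 3.7 med [492.1  13.5] [80. 76. 72.]
tray3 0.72 [428. 188.] z [ 64.9  85.  144.6] rect [ 516.7 -293.4] [228.1 201.2] 13.2 med [ 517.  -277.9] [64. 61. 48.]
tray3 0.7 [398. 206.] z [ -2.2  77.2 109.3] rect [ 501.5 -202.2] [210.6  16.7] 13.2 med [ 498.1 -197.9] [76. 64. 49.]
tray3 0.65 [394. 186.] z [ 48.8 108.3 116.1] rect [ 499.1 -201.7] [200.9  13. ] 13.6 med [ 529.8 -190.1] [47. 42. 36.]
tray3_yellow 0.82 421 147 [ 0.6157 -0.2476  0.1421] ray144 [ 0.6163 -0.2479  0.144 ]
tray3_yellow 0.6 332 180 [ 0.5452 -0.0306  0.0339] ray144 [ 0.5292 -0.0297  0.144 ]
tray3 0.61 424 191 [ 0.5151 -0.2692  0.0723] ray144 [ 0.5072 -0.2536  0.144 ]
```

```bash
cat > m2.py <<'E'
from h import *
c=cam("top"); W=world(c); save(c,"nest1",5,(370,120,490,250))
save(c,"hous",5,(270,150,370,260))
z=W[...,2]; box=np.zeros(z.shape,bool); box[125:250,375:485]=1
m=box&(z>.137)&(z<.152)
P=W[m]*1000; rc=cv2.minAreaRect(P[:,:2].astype(np.float32)); print("rim",len(P),rc,np.median(P[:,2]))
a=np.deg2rad(13.2)
ex=np.array([np.cos(a),np.sin(a)]); ey=np.array([-ex[1],ex[0]])
px=P[:,:2]@ex; py=P[:,:2]@ey
print(np.percentile(px,[0,1,2,98,99,100]),np.percentile(py,[0,1,2,98,99,100]))
# mat by colour
im=c["img"].astype(int); m=(im[...,2]>im[...,0]+50)&(im[...,2]>im[...,1]+25); 
n,l,s,_=cv2.connectedComponentsWithStats(m.astype(np.uint8)); k=1+np.argmax(s[1:,4]); 
v,u=np.nonzero(l==k); Q=np.array([ray(c,(a,b),.004) for a,b in zip(u,v)])*1000
print("mat",cv2.minAreaRect(Q[:,:2].astype(np.float32)),Q.mean(0))
E
python3 m2.py
```

```text
rim 1219 ((513.0464477539062, -270.55255126953125), (221.36412048339844, 155.49093627929688), 13.009380340576172) 143.1460249223915
[326.81807809 327.42980723 327.94091628 547.00826877 547.53138746
 548.55257481] [-458.18996821 -456.99619104 -456.48919346 -304.13582654 -303.77757631
 -302.54267167]
mat ((540.764404296875, 316.90545654296875), (247.83531188964844, 187.58033752441406), 4.725551605224609) [539.43400955 316.82665696   4.        ]
```

View pics/nest1.png

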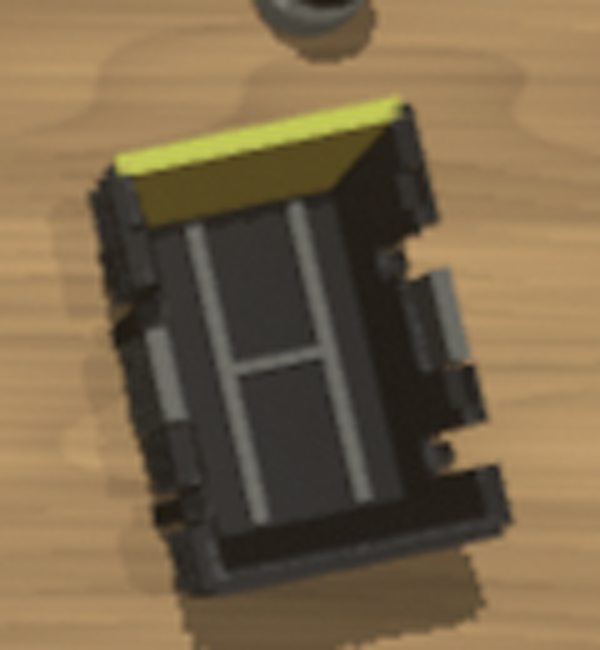

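View pics/hous.png

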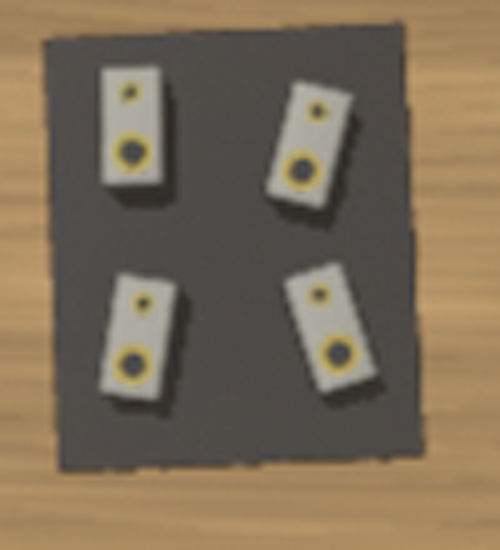

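```bash
cat > p.py <<'E'
import sys
from h import *
# usage: p.py x y z(mm) yaw
x,y,z,yaw=map(float,sys.argv[1:5])
s=r.get_state(); p=s["position"]*1000; yw=s["orientation"][2]
d=np.array([x,y,z])-p
def tool(d,yw):
    a=np.deg2rad(yw); return np.array([d[0]*np.cos(a)+d[1]*np.sin(a), d[0]*np.sin(a)-d[1]*np.cos(a), -d[2]])/10
dy=(yaw-yw)
for k in (0,) if abs((dy+180)%360-180)<100 else (0,): pass
w=(dy+180)%360-180
j1=np.rad2deg(np.arctan2(y,x)); 
print("t",round(s["t"],2),"pos",p.round(1),"rpy",s["orientation"].round(2),"j",s["joints"].round(1),"open",round(s["opening"]*85,1),"F",s["wrist_force"].round(1))
print("turn rad short",round(-np.deg2rad(w),3),"alt",round(-np.deg2rad(w-np.sign(w)*360),3),"endj6 ~",round(s["joints"][5]-w+j1-s["joints"][0],1))
print("tool shift cm now",tool(d,yw).round(2),"after turn",tool(d,yaw).round(2),"dist",np.linalg.norm(d).round(1))
E
python3 p.py 497 -201 250 193
```

```text
t 0.6 pos [227.6 582.1 231.3] rpy [180.     0.   158.64] j [61.8  3.  92.4 -0.  84.6 -6.8] open 85.2 F [0.3 0.9 0.8]
turn rad short -0.6 alt 5.684 endj6 ~ -125.0
tool shift cm now [-53.61 -63.12  -1.87] after turn [ -8.63 -82.36  -1.87] dist 828.3
```

Request:
move_arm([
  [0, 0, 0, -0.15, 0],
  [0, 0, -0.5, -0.15, 0],
  [0, 0, -0.5, -0.15, 0],
  [0, 0, -1, -0.15, 0],
], force=60)

```text
t: 1.1
position: [0.2275, 0.5818, 0.2509]
orientation: [-180.0, -0.0, -166.7]
wrist_force: [-0.4, -0.8, -0.1]
opening: 0.5
```

```bash
python3 p.py 497 -201 250 193
```

```text
t 1.1 pos [227.5 581.8 250.9] rpy [-1.7995e+02 -4.0000e-02 -1.6670e+02] j [ 61.8   2.4  91.2  -0.   86.5 -41.5] open 42.5 F [-0.4 -0.8 -0.1]
turn rad short 0.005 alt -6.278 endj6 ~ -125.0
tool shift cm now [ -8.22 -82.38   0.09] after turn [ -8.65 -82.34   0.09] dist 827.9
```

Request:
move_arm([
  [-0.5, -3, 0, 0, 0],
  [-0.5, -5.5, 0, 0, 0],
  [-0.5, -5.5, 0, 0, 0],
  [-0.5, -5.5, 0, 0, 0],
  [-0.5, -5.5, 0, 0, 0],
  [-0.5, -5.5, 0, 0, 0],
  [-0.5, -5.5, 0, 0, 0],
  [-0.5, -5.5, 0, 0, 0],
  [-0.5, -5.5, 0, 0, 0],
  [-0.5, -5.5, 0, 0, 0],
  [-0.5, -5.5, 0, 0, 0],
  [-0.5, -5.5, 0, 0, 0],
])

```text
t: 2.6
position: [0.4295, -0.025, 0.2518]
orientation: [-180.0, 0.1, -167.0]
wrist_force: [1.4, 0.3, 0.3]
opening: 0.499
```

Request:
move_arm([
  [-0.5, -5.5, 0, 0, 0],
  [-0.6, -5.5, 0, 0, 0],
  [-0.6, -5, 0, 0, 0],
  [-0.6, -3, 0, 0, 0],
  [0, 0, 0, 0, 0],
])

```text
t: 3.22
position: [0.4945, -0.2047, 0.2511]
orientation: [180.0, -0.0, -167.1]
wrist_force: [-1.0, 0.0, -0.6]
opening: 0.503
```

```bash
python3 p.py 497 -201 250 193; python3 -c "
from h import *
c=cam('wrist');save(c,'w1',1.25)
W=world(c);np.save('w1.npy',W)"
```

```text
t 3.23 pos [ 494.5 -204.7  251.1] rpy [ 1.7998e+02 -3.0000e-02 -1.6713e+02] j [ -30.5  -10.   103.    -0.    87.  -133.3] open 42.8 F [-1.   0.  -0.6]
turn rad short -0.002 alt 6.281 endj6 ~ -125.0
tool shift cm now [-0.32  0.31  0.11] after turn [-0.33  0.3   0.11] dist 4.6
```

View pics/w1.png

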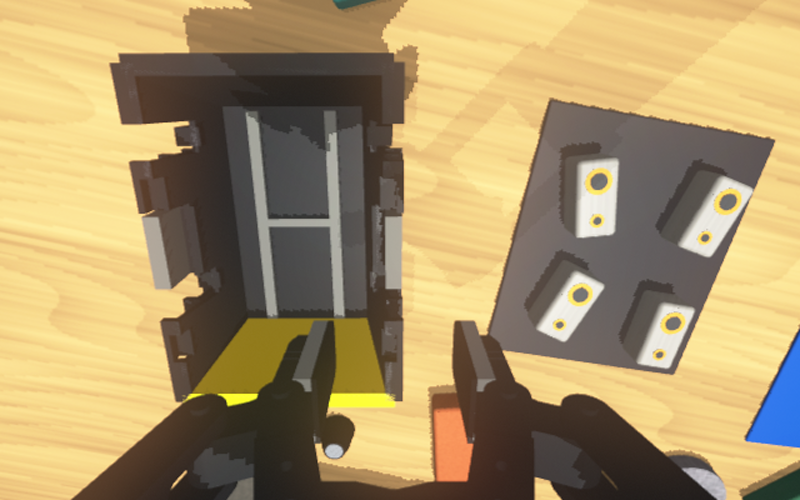

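Run:
```python
from h import *
c=cam("wrist"); W=world(c)
z=W[...,2]; m=(z>.137)&(z<.152); m[:, 340:]=0; m[325:]=0
P=W[m][:,:2]*1000
# reject fingers by distance: keep px
rc=cv2.minAreaRect(P.astype(np.float32)); print(rc,len(P),np.median(W[m][:,2]))
a=np.deg2rad(13.0); ex=np.array([np.cos(a),np.sin(a)]); ey=np.array([-ex[1],ex[0]])
q=(P-[513,-270.5]); q=np.c_[q@ex,q@ey]
print(q.min(0),q.max(0),np.percentile(q,[1,99],axis=0))
im=c["img"].astype(int)
g=(im.min(2)>110)&(im.max(2)-im.min(2)<25)&m
q=W[g][:,:2]*1000-[513,-270.5]; q=np.c_[q@ex,q@ey]
for s in (1,-1):
    k=q[:,1]*s>50; print("grip",s,k.sum(),q[k].min(0),q[k].max(0))
```

```text
((514.0816650390625, -274.84991455078125), (221.68551635742188, 155.01841735839844), 12.917332649230957) 13263 0.14443867604200522
[-110.86174511  -82.093329  ] [110.96685975  73.11190267] [[-110.54511949  -80.38524342]
 [ 107.10866493   72.50728794]]
grip 1 706 [-23.2473217   61.99505529] [50.87057019 71.14660963]
grip -1 708 [-23.59799829 -79.47437344] [ 22.21281429 -69.51836125]
```

Request:
move_arm([
  [-0.3, 0, 2, 0, 0],
  [0, -0.1, 4, 0, 0],
  [0, 0, 4, 0, 0],
  [0, 0, 2, 0, 0],
  [0, 0, 0.6, 0, 0],
  [0, 0, 0.4, 0, 0],
  [0, 0, 0, 0, 0],
])

```text
t: 4.2
position: [0.4982, -0.2038, 0.1226]
orientation: [-179.9, 0.1, -167.0]
wrist_force: [-0.0, -0.2, -0.2]
opening: 0.503
```

```bash
python3 p.py 497.5 -203.5 120 193; python3 -c "
from h import *
c=cam('wrist');save(c,'w2',1.25)"
```

```text
t 4.2 pos [ 498.2 -203.8  122.6] rpy [-1.7991e+02  9.0000e-02 -1.6698e+02] j [ -30.2   -3.6  109.7   -0.    73.7 -133.2] open 42.7 F [-0.  -0.2 -0.2]
turn rad short 0.0 alt -6.283 endj6 ~ -125.2
tool shift cm now [0.07 0.04 0.26] after turn [0.07 0.04 0.26] dist 2.7
```

View pics/w2.png

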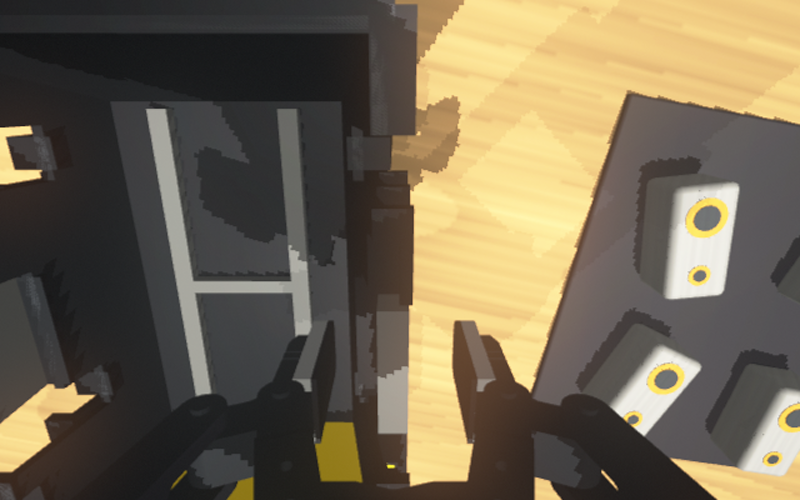

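Request:
move_arm([
  [0, 0, 0.2, 0, -0.5],
  [0, 0, 0, 0, -1],
  [0, 0, 0, 0, -1],
  [0, 0, 0, 0, -1],
  [0, 0, 0, 0, -1],
], force=90)

```text
t: 4.88
position: [0.4978, -0.2036, 0.1199]
orientation: [-180.0, 0.0, -167.0]
wrist_force: [0.0, 0.2, 3.0]
opening: 0.095
```

```bash
python3 p.py 497.5 -203.5 120 193
python3 - <<'E'
from h import *
c=cam("top"); W=world(c)
z=W[...,2]; box=np.zeros(z.shape,bool); box[125:250,375:485]=1
m=box&(z>.137)&(z<.152)
save(c,'t2',4,(350,110,500,250))
E
```

```text
t 4.88 pos [ 497.8 -203.6  119.9] rpy [-1.7996e+02  4.0000e-02 -1.6699e+02] j [ -30.2   -3.4  109.9   -0.    73.5 -133.2] open 8.1 F [0.  0.2 3. ]
turn rad short 0.0 alt -6.283 endj6 ~ -125.2
tool shift cm now [ 0.03  0.02 -0.01] after turn [ 0.03  0.02 -0.01] dist 0.3
```

View pics/t2.png

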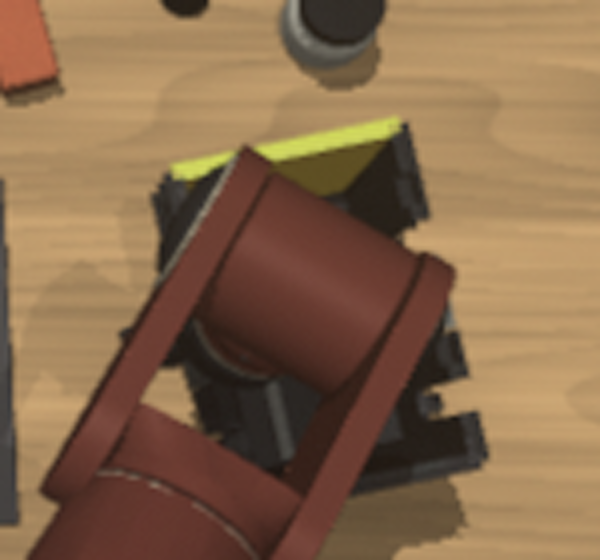

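Request:
move_arm([
  [0, 0, -0.5, 0, -1],
  [0, 0, -1, 0, -1],
  [0, 0, -1, 0, -1],
  [0, 0, -1.5, 0, -1],
  [0, 0, -2, 0, -1],
  [0, 0, -3, 0, -1],
  [0, 0, -3, 0, -1],
  [0, 0, 0, 0, -1],
])

```text
t: 5.92
position: [0.4992, -0.2044, 0.2439]
orientation: [-179.7, 0.3, -167.0]
wrist_force: [-0.9, -0.5, -2.6]
opening: 0.097
```

```bash
python3 p.py 535 388 290 184.7
python3 - <<'E'
from h import *
c=cam("scene"); save(c,'s2',1.25)
E
```

```text
t 5.92 pos [ 499.2 -204.4  243.9] rpy [-179.69    0.33 -166.98] j [ -30.2   -9.5  103.2   -0.    85.8 -133.2] open 8.2 F [-0.9 -0.5 -2.6]
turn rad short 0.145 alt -6.138 endj6 ~ -58.7
tool shift cm now [-16.83  56.91  -4.61] after turn [-8.42 58.74 -4.61] dist 595.2
```

View pics/s2.png

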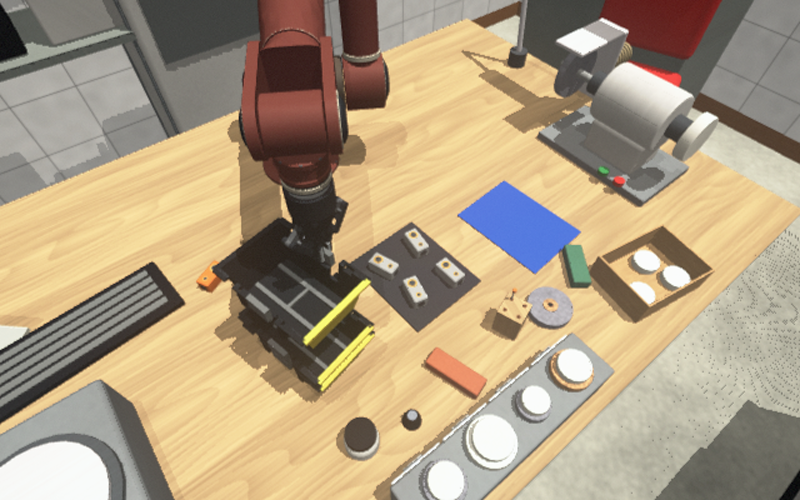

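Request:
move_arm([
  [0, 1, 0, 0.05, -1],
  [-0.5, 3, 0, 0.05, -1],
  [-0.7, 5, 0, 0.045, -1],
  [-0.7, 5, 0, 0, -1],
  [-0.7, 5, 0, 0, -1],
  [-0.7, 5, 0, 0, -1],
  [-0.7, 5, 0, 0, -1],
  [-0.7, 5, 0, 0, -1],
  [-0.7, 5, 0, 0, -1],
  [-0.7, 5, 0, 0, -1],
  [-0.7, 5, 0, 0, -1],
  [-0.7, 5, 0, 0, -1],
])

```text
t: 7.48
position: [0.5205, 0.3423, 0.2371]
orientation: [-179.9, -0.1, -175.3]
wrist_force: [0.7, 0.3, -2.0]
opening: 0.096
```

```bash
python3 p.py 535 388 200 184.7
```

```text
t 7.47 pos [520.5 342.3 237.1] rpy [-1.7994e+02 -1.4000e-01 -1.7528e+02] j [ 26.5   2.7  92.2  -0.   85.3 -68.2] open 8.2 F [ 0.7  0.3 -2. ]
turn rad short 0.0 alt -6.283 endj6 ~ -58.7
tool shift cm now [-1.83  4.44  3.71] after turn [-1.82  4.44  3.71] dist 60.6
```

Request:
move_arm([
  [-0.5, 1.5, 0, 0, -1],
  [-0.7, 2, 2, 0, -1],
  [-0.6, 0.9, 4, 0, -1],
  [0, 0, 4, 0, -1],
  [0, 0, 3, 0, -1],
  [0, 0, 1.5, 0, -1],
  [0, 0, 0.7, 0, -1],
  [0, 0, 0, 0, -1],
  [0, 0, 0, 0, -1],
])

```text
t: 8.6
position: [0.5366, 0.3867, 0.089]
orientation: [179.9, 0.1, -175.3]
wrist_force: [0.3, 0.9, -1.3]
opening: 0.1
```

```bash
python3 p.py 535.5 387 60 184.7;  cat > m3.py <<'E'
from h import *
import sys
lo=float(sys.argv[1]) # rim height m
c=cam("top"); W=world(c); save(c,sys.argv[2],4,(150,110,300,260))
z=W[...,2]; box=np.zeros(z.shape,bool); box[115:250,150:265]=1
m=box&(z>lo-.007)&(z<lo+.008)
im=c["img"].astype(int); red=(im[...,0]>im[...,1]+35)&(im[...,1]<80)&(abs(im[...,1]-im[...,2])<25)
m&=~red
P=W[m]*1000; print("rim",len(P),cv2.minAreaRect(P[:,:2].astype(np.float32)),np.median(P[:,2]))
y=m&(im[...,0]>im[...,2]+50)&(im[...,1]>im[...,2]+40)
P=W[y]*1000; print("yellow",len(P),P.mean(0) if len(P) else "")
E
python3 m3.py 0.092 t3
```

```text
t 8.6 pos [536.6 386.7  89. ] rpy [ 1.7994e+02  1.4000e-01 -1.7529e+02] j [ 29.3  14.6  93.7  -0.   71.6 -65.4] open 8.5 F [ 0.3  0.9 -1.3]
turn rad short 0.0 alt -6.283 endj6 ~ -58.8
tool shift cm now [0.11 0.04 2.9 ] after turn [0.11 0.04 2.9 ] dist 29.1
rim 332 ((542.5753173828125, 313.40191650390625), (195.0712127685547, 144.4234619140625), 4.535130977630615) 92.39403456116435
yellow 117 [636.55350588 324.96849549  92.80376912]
```

View pics/t3.png

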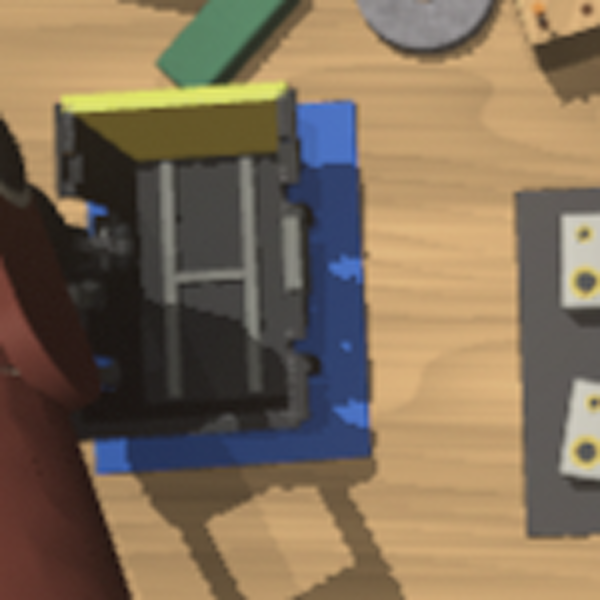

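Request:
move_arm([
  [0.1, 0, 1.2, 0, -1],
  [0, 0, 1, 0, -1],
  [0, 0, 0.4, 0, -1],
  [0, 0, 0, 0, -1],
  [0, 0, 0, 0, -1],
])

```text
t: 9.28
position: [0.5348, 0.3862, 0.0614]
orientation: [180.0, 0.0, -175.3]
wrist_force: [0.7, -0.1, -1.3]
opening: 0.097
```

```bash
python3 p.py 535.5 387 60 184.7; python3 m3.py 0.0865 t4
```

```text
t 9.28 pos [534.8 386.2  61.4] rpy [ 1.7999e+02  2.0000e-02 -1.7529e+02] j [ 29.4  16.3  94.6  -0.   69.1 -65.3] open 8.2 F [ 0.7 -0.1 -1.3]
turn rad short 0.0 alt -6.283 endj6 ~ -58.8
tool shift cm now [-0.08  0.07  0.14] after turn [-0.08  0.07  0.14] dist 1.7
rim 910 ((540.0111694335938, 317.9203796386719), (221.93577575683594, 156.4276885986328), 4.779492378234863) 84.47710603016512
yellow 261 [643.53675337 325.31062403  84.2287165 ]
```

View pics/t4.png

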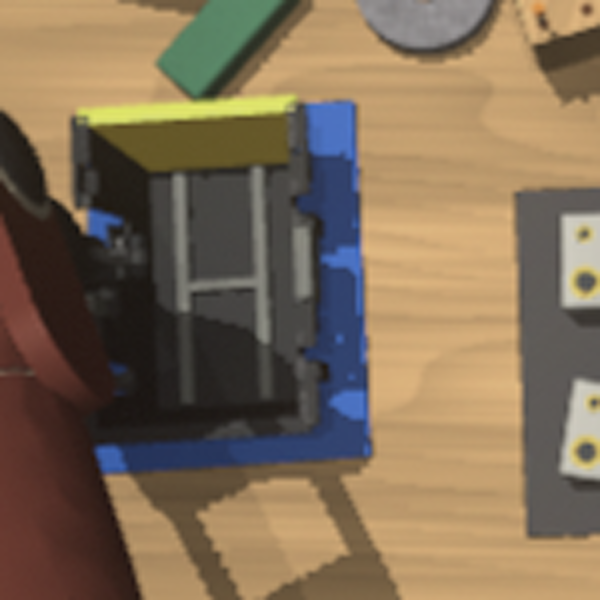

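Request:
move_arm([
  [0, 0, 0.1, 0, -1],
  [0, 0, 0.1, 0, -1],
  [0, 0, 0, 0, -1],
  [0, 0, 0, 0, -0.6],
  [0, 0, 0, 0, -0.2],
  [0, 0, 0, 0, 0],
  [0, 0, 0, 0, 0],
])

```text
t: 10.2
position: [0.5347, 0.3862, 0.0593]
orientation: [-180.0, 0.0, -175.3]
wrist_force: [0.4, -0.2, 0.0]
opening: 0.5
```

```bash
python3 p.py 535.5 387 60 184.7
```

```text
t 10.2 pos [534.7 386.2  59.3] rpy [-180.      0.   -175.29] j [ 29.4  16.4  94.6  -0.   69.  -65.3] open 42.5 F [ 0.4 -0.2  0. ]
turn rad short 0.0 alt -6.283 endj6 ~ -58.8
tool shift cm now [-0.09  0.08 -0.07] after turn [-0.09  0.08 -0.07] dist 1.4
```

Request:
move_arm([
  [0, 0, -1, 0, 0],
  [0, 0, -3, 0, 0],
  [0, 0, -5, 0, 0],
  [0, -2, -5, 0, 0],
  [0, -3, -4, 0, 0],
  [0, -2, -2, 0, 0],
  [0, 0, 0, 0, 0],
  [0, 0, 0, 0, 0],
])

```text
t: 11.2
position: [0.5395, 0.3165, 0.257]
orientation: [-180.0, -0.2, -175.3]
wrist_force: [-0.4, -0.4, -0.4]
opening: 0.501
```

```bash
python3 p.py 555 67 200 182
python3 - <<'E'
from h import *
c=cam("wrist"); save(c,'w5',1.25); W=world(c); z=W[...,2]
np.savez("w5.npz",W=W,im=c["img"])
m=(z>.078)&(z<.09); m[300:]=0
print(cv2.minAreaRect((W[m][:,:2]*1000).astype(np.float32)),m.sum(),np.median(z[m]))
im=c["img"].astype(int); y=m&(im[...,0]>im[...,2]+60)
print((W[y]*1000).mean(0))
E
python3 m3.py 0.084 t5
```

```text
t 11.2 pos [539.5 316.5 257. ] rpy [-179.97   -0.18 -175.29] j [ 23.6   2.4  90.6   0.   87.2 -71.1] open 42.6 F [-0.4 -0.4 -0.4]
turn rad short 0.047 alt -6.236 endj6 ~ -85.1
tool shift cm now [  0.51 -24.99   5.7 ] after turn [ -0.68 -24.98   5.7 ] dist 256.4
((540.7498168945312, 314.2548828125), (221.79827880859375, 154.5305633544922), 4.60698938369751) 8219 0.08447632283710826
[639.01713169 319.33429863  83.58776538]
rim 831 ((539.7633056640625, 317.6146545410156), (221.61367797851562, 154.24827575683594), 4.815653324127197) 83.34354107465725
yellow 277 [643.25774117 325.00532712  83.12680897]
```

View pics/w5.png

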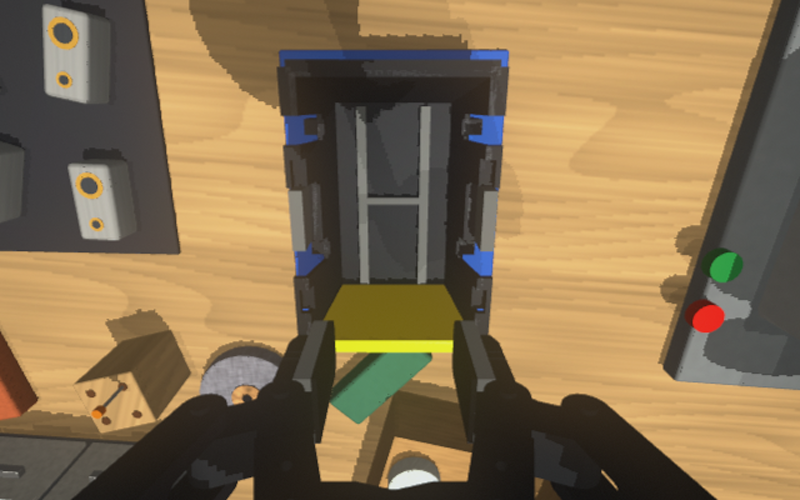

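View pics/t5.png

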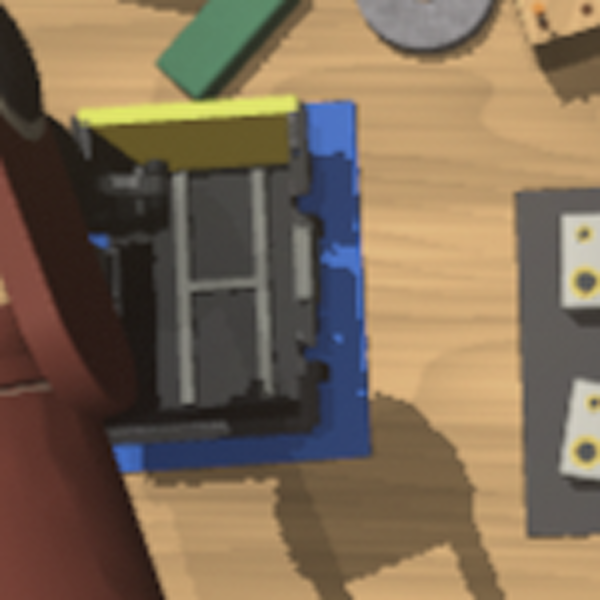

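Request:
move_arm([
  [0, -3, 0, 0, 0.5],
  [0, -5, 0, 0, 0.5],
  [0, -5, 0, 0, 0.5],
  [-1, -5, 0, 0, 0.5],
  [-1, -5, 0, 0, 0.5],
  [-1, -3, 0, 0.04, 0.5],
  [0, 0, 0, 0, 0.5],
  [0, 0, 0, 0, 0.5],
], force=30)

```text
t: 12.3
position: [0.5911, 0.0606, 0.258]
orientation: [180.0, -0.1, -177.5]
wrist_force: [0.1, 0.0, 0.3]
opening: 0.75
```

```bash
cat > mh.py <<'E'
from h import *
import sys
name=sys.argv[1]
c=cam("wrist"); save(c,name,1.25); W=world(c); z=W[...,2]*1000; im=c["img"].astype(int)
zt=38; m=(z>zt-6)&(z<zt+6); m&=(W[...,0]>.3)&(W[...,0]<.75)&(W[...,1]<.18)&(W[...,1]>-.14)
n,l,s,_=cv2.connectedComponentsWithStats(m.astype(np.uint8))
for k in range(1,n):
    if s[k,4]<300: continue
    P=(W[l==k][:,:2]*1000).astype(np.float32); rc=cv2.minAreaRect(P); (cx,cy),(w,h),a=rc
    long=a if w>h else a-90
    print("wrist",np.round((cx,cy),1),np.round((w,h),1),"yaw",round((long+90)%180-90,1),"z",np.median(z[l==k]).round(1),"px",s[k,:4])
E
python3 mh.py w6; python3 p.py 555 67 200 182
```

```text
wrist [460.4 -41.1] [46.3 34.5] yaw 19.2 z 38.6 px [187   0  51  52]
wrist [456.   56.3] [34.  41.6] yaw -7.9 z 38.5 px [297   0  43  49]
wrist [549.1 -31.7] [34.2 65.9] yaw -13.7 z 38.6 px [206  83  44  71]
wrist [557.9  64. ] [65.6 33.7] yaw 1.9 z 38.5 px [304  99  34  65]
t 12.35 pos [591.1  60.9 258.3] rpy [ 1.7997e+02 -1.0000e-01 -1.7749e+02] j [ -1.3  -1.9  94.8   0.   87.2 -93.8] open 63.9 F [ 0.3 -0.8 -0.5]
turn rad short 0.009 alt -6.274 endj6 ~ -85.1
tool shift cm now [3.58 0.76 5.83] after turn [3.59 0.73 5.83] dist 68.9
```

View pics/w6.png

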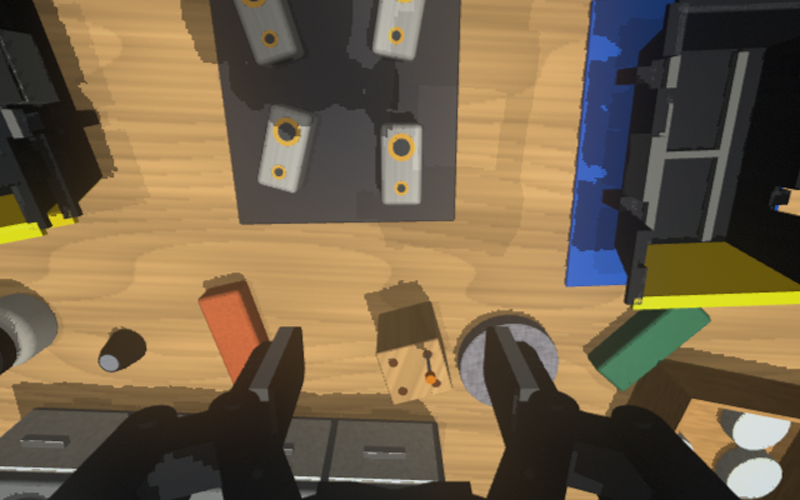

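```bash
python3 p.py 557.7 64.2 13 181.9
```

```text
t 12.35 pos [591.1  60.9 258.3] rpy [ 1.7997e+02 -1.0000e-01 -1.7749e+02] j [ -1.3  -1.9  94.8   0.   87.2 -93.8] open 63.9 F [ 0.3 -0.8 -0.5]
turn rad short 0.011 alt -6.273 endj6 ~ -85.3
tool shift cm now [ 3.32  0.47 24.53] after turn [ 3.33  0.44 24.53] dist 247.6
```

Request:
move_arm([
  [1.3, 0.2, 1, 0.011, 0.4],
  [1.5, 0.25, 4, 0, 0.4],
  [0.5, 0, 5, 0, 0.4],
  [0, 0, 5, 0, 0.4],
  [0, 0, 4, 0, 0.4],
  [0, 0, 2, 0, 0.4],
  [0, 0, 1, 0, 0.4],
  [0, 0, 1, 0, 0.4],
  [0, 0, 0, 0, 0.4],
  [0, 0, 0, 0, 0.4],
])

```text
t: 13.6
position: [0.5594, 0.0631, 0.0304]
orientation: [-180.0, 0.1, -178.2]
wrist_force: [0.9, -0.4, 0.1]
opening: 0.699
```

```bash
python3 p.py 557.7 64.2 13 181.9
```

```text
t 13.6 pos [559.4  63.1  30.4] rpy [-1.7999e+02  1.1000e-01 -1.7821e+02] j [ -1.1   6.7 109.1  -0.   64.1 -92.9] open 59.4 F [ 0.9 -0.4  0.1]
turn rad short -0.002 alt 6.281 endj6 ~ -85.3
tool shift cm now [0.16 0.12 1.74] after turn [0.16 0.12 1.74] dist 17.6
```

Request:
move_arm([
  [0.1, 0.1, 1, 0, 0.2],
  [0, 0, 0.7, 0, 0],
  [0, 0, 0, 0, -0.1],
  [0, 0, 0, 0, -0.2],
  [0, 0, 0, 0, -0.4],
  [0, 0, 0, 0, -0.4],
  [0, 0, 0, 0, -0.4],
], force=30)

```text
t: 14.48
position: [0.5574, 0.064, 0.0122]
orientation: [-180.0, -0.0, -178.2]
wrist_force: [-0.1, -0.6, -1.3]
opening: 0.392
```

```bash
python3 p.py 557.7 64.2 13 181.9
```

```text
t 14.47 pos [557.4  64.   12.2] rpy [-1.7999e+02 -1.0000e-02 -1.7821e+02] j [ -1.    8.2 109.5  -0.   62.3 -92.8] open 33.3 F [-0.1 -0.6 -1.3]
turn rad short -0.002 alt 6.281 endj6 ~ -85.3
tool shift cm now [-0.03  0.02 -0.08] after turn [-0.03  0.02 -0.08] dist 0.9
```

Request:
move_arm([
  [0, 0, -0.5, 0, -0.4],
  [0, 0, -2, 0, -0.4],
  [0, 0, -4, 0, -0.4],
  [0, 0, -5, 0, -0.4],
  [0, 0, -4, 0, -0.4],
  [0, 2, -1, -0.05, -0.4],
  [0, 4, 0, 0, -0.4],
  [0, 4, 0, 0, -0.4],
  [0, 4, 0, 0, -0.4],
  [0, 4, 0, 0, -0.4],
  [0, 4, 0, 0, -0.4],
  [0, 2, 0, 0, -0.4],
])

```text
t: 15.98
position: [0.5374, 0.3057, 0.1762]
orientation: [-180.0, -0.1, -175.1]
wrist_force: [0.4, -0.7, -1.4]
opening: 0.394
```

```bash
python3 p.py 580.6 318.5 15 184.7
```

```text
t 15.97 pos [537.4 305.7 176.2] rpy [-1.7998e+02 -1.2000e-01 -1.7515e+02] j [ 22.7   4.4  96.3   0.   79.4 -72.1] open 33.5 F [ 0.4 -0.7 -1.4]
turn rad short 0.003 alt -6.281 endj6 ~ -66.0
tool shift cm now [-4.41  0.91 16.12] after turn [-4.41  0.93 16.12] dist 167.4
```

Request:
move_arm([
  [-1.5, 0.5, 0, 0, -0.4],
  [-2, 0.4, 0, 0.003, -0.4],
  [-0.9, 0, 2, 0, -0.4],
  [0, 0, 4, 0, -0.4],
  [0, 0, 3.5, 0, -0.4],
  [0, 0, 2.5, 0, -0.4],
  [0, 0, 1, 0, -0.4],
  [0, 0, 0, 0, -0.4],
  [0, 0, 0, 0, -0.4],
])

```text
t: 17.1
position: [0.583, 0.3162, 0.0487]
orientation: [180.0, 0.1, -175.5]
wrist_force: [0.2, -0.3, -1.2]
opening: 0.395
```

```bash
python3 p.py 580.6 318.5 15 184.7;python3 -c "
from h import *
c=cam('wrist');save(c,'w7',1.25)"
```

```text
t 17.1 pos [583.  316.2  48.7] rpy [ 1.7996e+02  1.2000e-01 -1.7552e+02] j [ 22.   17.5  94.4  -0.   68.  -72.4] open 33.5 F [ 0.2 -0.3 -1.2]
turn rad short -0.004 alt 6.279 endj6 ~ -66.0
tool shift cm now [0.22 0.25 3.37] after turn [0.22 0.25 3.37] dist 33.9
```

View pics/w7.png

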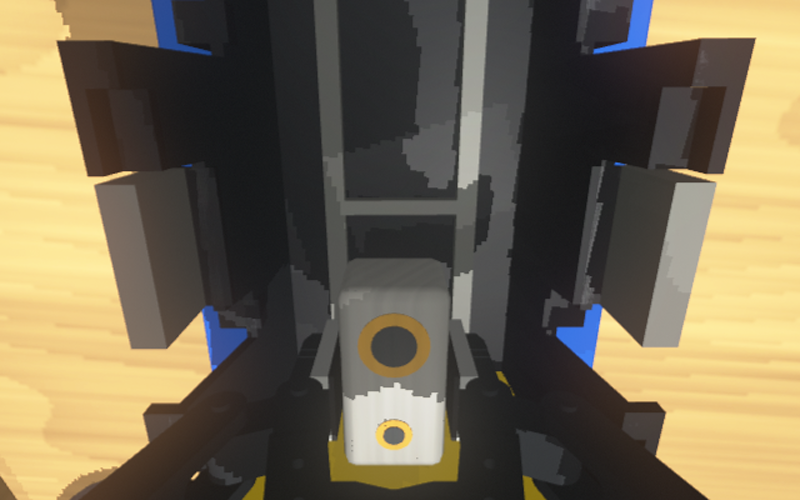

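Request:
move_arm([
  [0.2, 0.15, 1.2, 0, -0.4],
  [0, 0, 1.2, 0, -0.4],
  [0, 0, 0.6, 0, -0.4],
  [0, 0, 0.3, 0, -0.4],
  [0, 0, 0.1, 0, -0.4],
  [0, 0, 0, 0, -0.4],
  [0, 0, 0, 0, -0.4],
])

```text
t: 18.02
position: [0.5801, 0.3173, 0.0142]
orientation: [-180.0, -0.0, -175.5]
wrist_force: [-4.3, -0.8, 5.6]
opening: 0.388
```

```bash
python3 p.py 580.6 318.5 14.5 184.7
```

```text
t 18.02 pos [580.1 317.3  14.2] rpy [-1.8000e+02 -1.0000e-02 -1.7552e+02] j [ 22.2  19.9  95.2   0.   64.9 -72.3] open 33.0 F [-4.3 -0.8  5.6]
turn rad short -0.004 alt 6.279 endj6 ~ -66.0
tool shift cm now [-0.06  0.12 -0.03] after turn [-0.06  0.12 -0.03] dist 1.3
```

Request:
move_arm([
  [0, 0, 0, 0, -0.15],
  [0, 0, 0, 0, 0.1],
  [0, 0, 0, 0, 0.1],
  [0, 0, -0.5, 0, 0.1],
  [0, 0, -2, 0, 0.1],
  [0, 0, -4, 0, 0.1],
  [0, 0, -5, 0, 0.1],
  [0, 0, -5, 0, 0.1],
  [0, -2, -4, 0, 0.3],
  [0, -4, 0, 0, 0.3],
  [0, 0, 0, 0, 0.3],
])

```text
t: 19.4
position: [0.5856, 0.2558, 0.2212]
orientation: [180.0, 0.2, -175.7]
wrist_force: [-0.5, -0.4, -0.1]
opening: 0.65
```

```bash
python3 p.py 549.1 -31.2 200 166.3;python3 -c "
from h import *
c=cam('wrist');save(c,'w8',1.25)"; python3 m3.py 0.084 t8
```

```text
t 19.4 pos [585.6 255.8 221.2] rpy [ 179.97    0.21 -175.67] j [ 16.9   5.1  91.2  -0.   83.5 -77.4] open 55.3 F [-0.5 -0.4 -0.1]
turn rad short 0.315 alt -5.969 endj6 ~ -79.5
tool shift cm now [  5.8  -28.34   2.12] after turn [ -3.25 -28.74   2.12] dist 290.0
rim 327 ((529.198974609375, 296.8714599609375), (217.30691528320312, 153.45730590820312), 20.78733253479004) 83.08487176200141
yellow 7 [641.89232663 291.6029613   82.40807512]
```

View pics/w8.png

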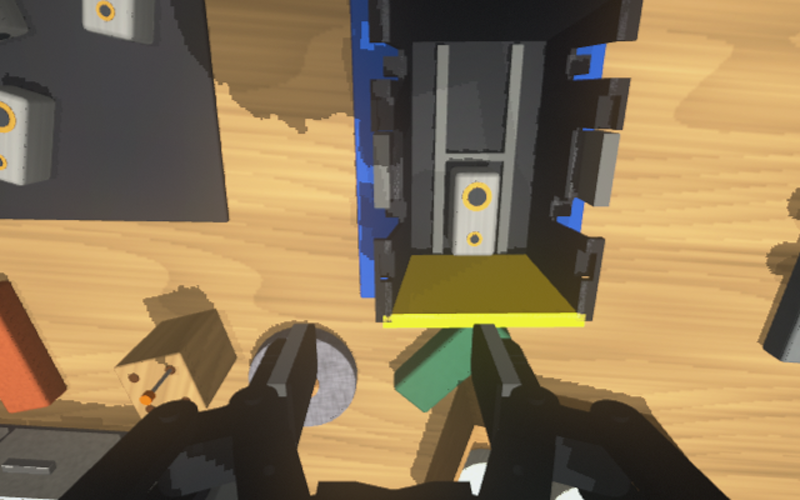

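View pics/t8.png

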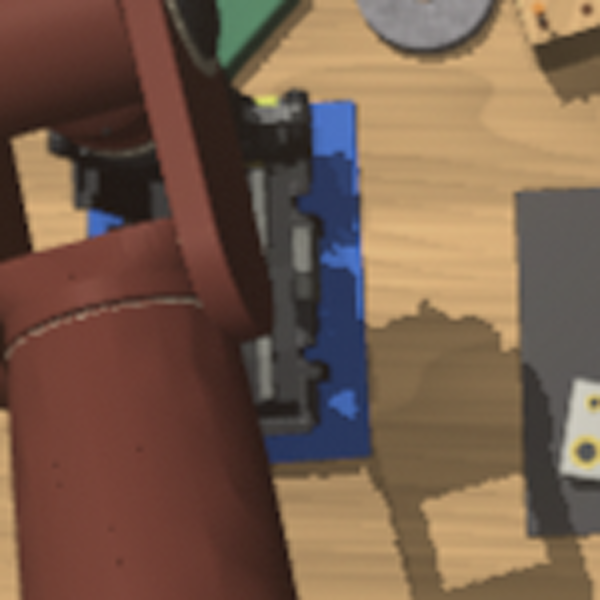

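```bash
cat > mt.py <<'E'
from h import *
import sys
# mt.py base_z(mm): pose of tray whose underside at base, and housings in it, wrist cam
b=float(sys.argv[1])
c=cam("wrist"); W=world(c)*1000; z=W[...,2]; im=c["img"].astype(int)
reg=(W[...,0]>400)&(W[...,0]<690)&(W[...,1]>200)&(W[...,1]<430)
if len(sys.argv)>2: reg=(W[...,1]<-150)&(W[...,0]>350)&(W[...,0]<680)
m=reg&(z>b+74)&(z<b+87); m[325:]=0
rc=cv2.minAreaRect(W[m][:,:2].astype(np.float32)); print("rim",np.round(rc[0],1),np.round(rc[1],1),round(rc[2],2),np.median(z[m]).round(1))
h=reg&(z>b+31)&(z<b+43)&(im.max(2)-im.min(2)<60)&(im.min(2)>85)
n,l,s,_=cv2.connectedComponentsWithStats(h.astype(np.uint8))
for k in range(1,n):
    if s[k,4]<300: continue
    P=W[l==k]; A=np.c_[P[:,:2]-P[:,:2].mean(0),np.ones(len(P))]; co=np.linalg.lstsq(A,P[:,2],rcond=None)[0]
    print("housing",[np.round(v,1) for v in cv2.minAreaRect(P[:,:2].astype(np.float32))],"z",co[2].round(1),"slope deg",np.rad2deg(co[:2]).round(1),s[k])
E
python3 mt.py 4
```

```text
rim [547.1 315.2] [208.9 154.8] 4.53 84.3
housing [array([580.3, 316.4]), array([64.7, 33.7]), np.float64(4.5)] z 40.2 slope deg [ 0.3 -0.1] [ 360  139   38   67 1723]
```

Request:
move_arm([
  [0, -2, 0, 0.16, 0.4],
  [0, -2, 0, 0.155, 0.4],
  [-1, -5, 0, 0, 0.4],
  [-1, -5, 0, 0, 0.4],
  [-1, -5, 0, 0, 0.4],
  [-1, -5, 0, 0, 0.4],
  [-1, -4, 0, 0, 0.4],
  [0, 0, 0, 0, 0.4],
  [0, 0, 0, 0, 0.4],
])

```text
t: 20.68
position: [0.5769, -0.0265, 0.2181]
orientation: [180.0, -0.0, 166.5]
wrist_force: [-0.3, 0.3, -0.3]
opening: 0.701
```

```bash
python3 mh.py w9;python3 p.py 549.1 -31.2 13 166.3
```

```text
wrist [450.8 -44.3] [66.4 34.1] yaw 19.0 z 38.6 px [223   0  75  81]
wrist [461.5  55.4] [34.4 30.8] yaw 81.1 z 38.4 px [358   0  43  41]
wrist [548.9 -31.6] [34.  65.2] yaw -13.5 z 38.5 px [285 109  38  71]
wrist [701.6  76.2] [ 3.5 50.9] yaw -72.7 z 38.1 px [418 251  50  28]
t 20.73 pos [577.  -26.2 218.1] rpy [ 1.7997e+02 -3.0000e-02  1.6652e+02] j [-10.   -2.9  99.6   0.   83.3 -86.5] open 59.6 F [-1.  -0.1  0.2]
turn rad short 0.004 alt -6.279 endj6 ~ -79.6
tool shift cm now [ 2.59 -1.14 20.51] after turn [ 2.59 -1.15 20.51] dist 207.0
```

Request:
move_arm([
  [1, -0.5, 1, 0.004, 0.4],
  [1.2, -0.6, 3, 0, 0.4],
  [0.4, 0, 5, 0, 0.4],
  [0, 0, 5, 0, 0.4],
  [0, 0, 3, 0, 0.4],
  [0, 0, 1.5, 0, 0.4],
  [0, 0, 0.5, 0, 0.4],
  [0, 0, 0, 0, 0.4],
  [0, 0, 0, 0, 0.4],
])

```text
t: 21.85
position: [0.5503, -0.0323, 0.0299]
orientation: [180.0, 0.2, 166.2]
wrist_force: [0.3, -0.4, 0.5]
opening: 0.706
```

```bash
python3 p.py 549 -31.4 13 166.5
```

```text
t 21.85 pos [550.3 -32.3  29.9] rpy [1.7999e+02 1.7000e-01 1.6621e+02] j [-11.1   5.3 110.7  -0.   63.9 -87.3] open 60.0 F [ 0.3 -0.4  0.5]
turn rad short -0.005 alt 6.278 endj6 ~ -79.8
tool shift cm now [0.15 0.05 1.69] after turn [0.15 0.05 1.69] dist 17.0
```

Request:
move_arm([
  [0.1, 0.05, 1, -0.004, 0.2],
  [0, 0, 0.7, 0, 0],
  [0, 0, 0, 0, -0.1],
  [0, 0, 0, 0, -0.2],
  [0, 0, 0, 0, -0.4],
  [0, 0, 0, 0, -0.4],
  [0, 0, 0, 0, -0.4],
], force=30)

```text
t: 22.72
position: [0.5481, -0.0314, 0.0112]
orientation: [-180.0, -0.0, 166.4]
wrist_force: [0.1, -0.3, -1.9]
opening: 0.39
```

Request:
move_arm([
  [0, 0, -0.5, 0, -0.4],
  [0, 0, -2, 0, -0.4],
  [0, 0, -4, 0, -0.4],
  [0, 0, -5, 0, -0.4],
  [0, 0, -4, 0, -0.4],
  [0, 2, -1, -0.16, -0.4],
  [0, 4, 0, -0.16, -0.4],
  [0, 4, 0, 0, -0.4],
  [0, 4, 0, 0, -0.4],
  [0, 4, 0, 0, -0.4],
  [0, 4, 0, 0, -0.4],
  [0, 2, 0, 0, -0.4],
])

```text
t: 24.22
position: [0.5409, 0.2091, 0.1779]
orientation: [180.0, 0.1, -175.1]
wrist_force: [-0.0, -0.2, -2.3]
opening: 0.391
```

```bash
python3 p.py 501.3 312.3 50 184.6
```

```text
t 24.23 pos [540.9 209.1 177.9] rpy [ 1.7999e+02  1.0000e-01 -1.7513e+02] j [ 13.8  -0.9 101.6  -0.   79.2 -81.1] open 33.2 F [-0.  -0.2 -2.3]
turn rad short 0.005 alt -6.278 endj6 ~ -62.7
tool shift cm now [ 3.07 10.62 12.79] after turn [ 3.12 10.61 12.79] dist 169.0
```

Request:
move_arm([
  [1, 2, 0, 0.005, -0.4],
  [1, 4, 0, 0, -0.4],
  [1, 3, 0, 0, -0.4],
  [0.1, 1.6, 1, 0, -0.4],
  [0, 0, 4, 0, -0.4],
  [0, 0, 4, 0, -0.4],
  [0, 0, 2.5, 0, -0.4],
  [0, 0, 1, 0, -0.4],
  [0, 0, 0, 0, -0.4],
  [0, 0, 0, 0, -0.4],
])

```text
t: 25.48
position: [0.503, 0.3109, 0.0529]
orientation: [180.0, 0.2, -175.5]
wrist_force: [0.6, -0.2, -1.5]
opening: 0.388
```

```bash
python3 p.py 501.3 312.3 13.2 184.6
```

```text
t 25.48 pos [503.  310.9  52.9] rpy [ 1.7995e+02  1.5000e-01 -1.7554e+02] j [ 24.5   8.4 104.7  -0.   66.7 -69.9] open 33.0 F [ 0.6 -0.2 -1.5]
turn rad short -0.002 alt 6.281 endj6 ~ -62.7
tool shift cm now [0.16 0.15 3.97] after turn [0.16 0.15 3.97] dist 39.8
```

Request:
move_arm([
  [0.2, 0.1, 1.5, 0, -0.4],
  [0, 0, 1.3, 0, -0.4],
  [0, 0, 0.7, 0, -0.4],
  [0, 0, 0.3, 0, -0.4],
  [0, 0, 0.1, 0, -0.4],
  [0, 0, 0, 0, -0.4],
  [0, 0, 0, 0, -0.4],
])

```text
t: 26.35
position: [0.4994, 0.3113, 0.0132]
orientation: [-180.0, -0.1, -175.5]
wrist_force: [-4.8, -1.5, 4.3]
opening: 0.395
```

```bash
python3 p.py 501.3 312.3 13.2 184.6
```

```text
t 26.35 pos [499.4 311.3  13.2] rpy [-1.7996e+02 -8.0000e-02 -1.7552e+02] j [ 24.7  11.5 105.6  -0.   63.  -69.8] open 33.5 F [-4.8 -1.5  4.3]
turn rad short -0.002 alt 6.281 endj6 ~ -62.7
tool shift cm now [-0.2   0.08 -0.  ] after turn [-0.2   0.08 -0.  ] dist 2.2
```

Request:
move_arm([
  [0, 0, 0, 0, -0.15],
  [0, 0, 0, 0, 0.1],
  [0, 0, 0, 0, 0.1],
  [0, 0, -0.5, 0, 0.1],
  [0, 0, -2, 0, 0.1],
  [0, 0, -4, 0, 0.1],
  [0, 0, -5, 0, 0.1],
  [-2, 0, -5, 0, 0.1],
  [-3, 0, -5, 0, 0],
  [-2, 0, -2, 0, 0],
  [0, 0, 0, 0, 0],
  [0, 0, 0, 0, 0],
])

```text
t: 27.85
position: [0.5683, 0.3166, 0.2463]
orientation: [-180.0, -0.1, -175.5]
wrist_force: [-0.8, 0.2, -0.6]
opening: 0.501
```

```bash
python3 p.py 497 -201 220 13;python3 -c "
from h import *
c=cam('wrist');save(c,'w10',1.25)"; python3 mt.py 4
```

```text
t 27.85 pos [568.3 316.6 246.3] rpy [-1.7997e+02 -1.2000e-01 -1.7551e+02] j [ 22.6   6.   87.8   0.   86.3 -71.9] open 42.6 F [-0.8  0.2 -0.6]
turn rad short 2.993 alt -3.29 endj6 ~ 55.0
tool shift cm now [ 11.15 -51.05   2.63] after turn [-18.59  48.83   2.63] dist 523.2
rim [540.8 314.4] [221.9 154.5] 4.58 84.5
housing [array([501. , 310.9]), array([63.5, 32.4]), np.float64(4.2)] z 40.4 slope deg [-0.1 -1.5] [ 299   63   35   70 1592]
housing [array([580.4, 316.4]), array([64.3, 32.9]), np.float64(3.6)] z 40.3 slope deg [ 0.4 -0.7] [ 299  148   33   61 1443]
```

View pics/w10.png

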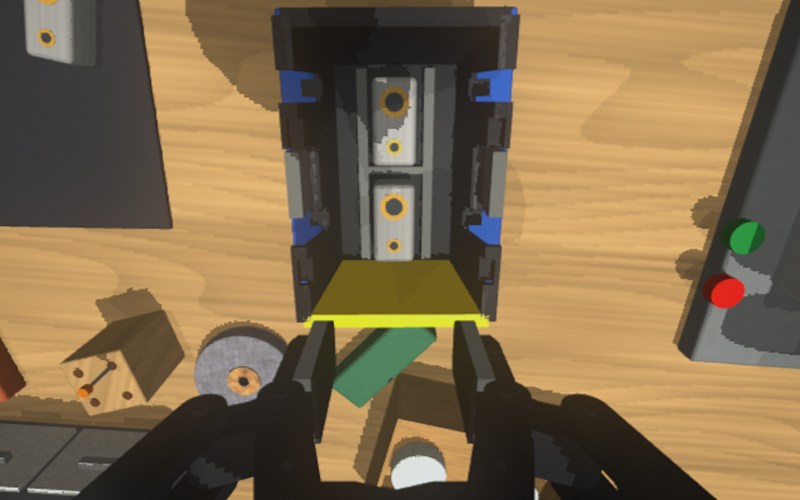

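```bash
python3 p.py 497.5 -203.5 240 193
```

```text
t 27.95 pos [567.8 316.6 245.3] rpy [-179.94   -0.2  -175.5 ] j [ 22.6   6.   87.9   0.   86.3 -71.9] open 42.7 F [-0.   0.3 -0.6]
turn rad short -0.148 alt 6.135 endj6 ~ -125.2
tool shift cm now [ 11.09 -51.3    0.53] after turn [ 18.55 -49.09   0.53] dist 524.8
```

Request:
move_arm([
  [0.5, -1.5, 0, -0.05, 0],
  [1, -3, 0, -0.05, 0],
  [2, -5, 0, -0.048, 0],
  [2, -5, 0, 0, 0],
  [2, -5, 0, 0, 0],
  [2, -5, 0, 0, 0],
  [2, -5, 0, 0, 0],
  [2, -5, 0, 0, 0],
  [2, -5, 0, 0, 0],
  [2, -5, 0, 0, 0],
  [1, -4, 0, 0, 0],
  [0, 0, 0, 0, 0],
])

```text
t: 29.45
position: [0.4887, -0.1974, 0.2457]
orientation: [179.9, -0.1, -167.2]
wrist_force: [-0.5, 0.1, -0.1]
opening: 0.504
```

```bash
python3 p.py 497.5 -203.5 88 193;python3 mt.py 32 n; python3 -c "
from h import *
c=cam('wrist');save(c,'w11',1.25)"
```

```text
t 29.45 pos [ 488.7 -197.4  245.7] rpy [ 1.7990e+02 -1.2000e-01 -1.6725e+02] j [ -30.1  -10.9  104.3   -0.    86.8 -132.8] open 42.9 F [-0.5  0.1 -0.1]
turn rad short -0.004 alt 6.279 endj6 ~ -125.2
tool shift cm now [-0.72 -0.79 15.77] after turn [-0.72 -0.79 15.77] dist 158.1
rim [ 513.9 -275.2] [221.5 155. ] 12.76 112.5
```

View pics/w11.png

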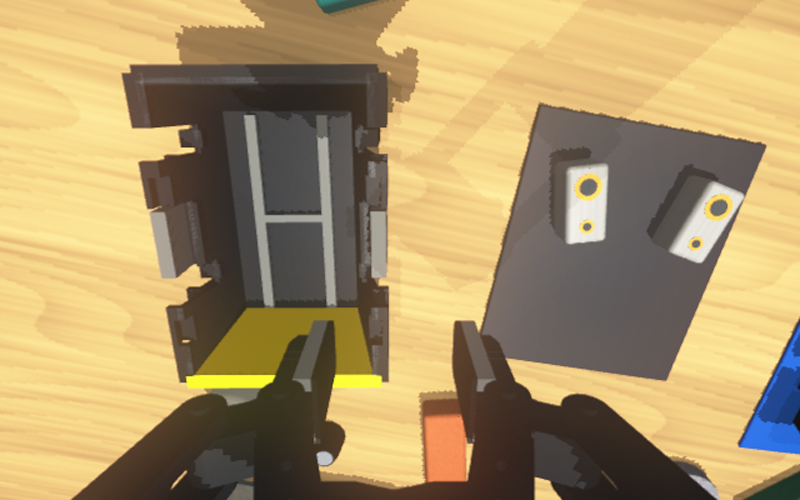

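Request:
move_arm([
  [-0.4, -0.3, 2, -0.004, 0],
  [-0.3, -0.4, 4, 0, 0],
  [0, 0, 4, 0, 0],
  [0, 0, 3, 0, 0],
  [0, 0, 1.5, 0, 0],
  [0, 0, 0.7, 0, 0],
  [0, 0, 0.3, 0, 0],
  [0, 0, 0, 0, 0],
  [0, 0, 0, 0, 0],
])

```text
t: 30.68
position: [0.4991, -0.2016, 0.0934]
orientation: [-179.9, 0.1, -166.8]
wrist_force: [-0.1, 0.4, -0.3]
opening: 0.498
```

```bash
python3 p.py 497.8 -204.5 88 193
```

```text
t 30.68 pos [ 499.1 -201.6   93.4] rpy [-1.7992e+02  8.0000e-02 -1.6681e+02] j [ -29.9   -1.6  110.8   -0.    70.6 -133.1] open 42.4 F [-0.1  0.4 -0.3]
turn rad short 0.003 alt -6.28 endj6 ~ -125.3
tool shift cm now [ 0.19 -0.25  0.54] after turn [ 0.19 -0.25  0.54] dist 6.3
```

Request:
move_arm([
  [0.15, -0.25, 0.5, 0.003, 0],
  [0, 0, 0, 0, 0],
  [0, 0, 0, 0, -0.5],
  [0, 0, 0, 0, -1],
  [0, 0, 0, 0, -1],
  [0, 0, 0, 0, -1],
  [0, 0, 0, 0, -1],
], force=90)

```text
t: 31.55
position: [0.4977, -0.2041, 0.0876]
orientation: [-180.0, 0.0, -167.0]
wrist_force: [-0.3, -0.4, 1.7]
opening: 0.098
```

```bash
python3 p.py 497.8 -204.5 88 193
```

```text
t 31.55 pos [ 497.7 -204.1   87.6] rpy [-1.7998e+02  2.0000e-02 -1.6698e+02] j [ -30.2   -1.1  111.    -0.    70.1 -133.2] open 8.3 F [-0.3 -0.4  1.7]
turn rad short 0.0 alt -6.283 endj6 ~ -125.3
tool shift cm now [-0.   -0.05 -0.04] after turn [-0.   -0.05 -0.04] dist 0.6
```

Request:
move_arm([
  [0, 0, -0.5, 0, -1],
  [0, 0, -1, 0, -1],
  [0, 0, -1, 0, -1],
  [0, 0, -1.5, 0, -1],
  [0, 0, -2, 0, -1],
  [0, 0, -3, 0, -1],
  [0, 0, -3, 0, -1],
  [0, 0, -3, 0, -1],
  [0, 0, -2, 0, -1],
  [0, 0, 0, 0, -1],
])

```text
t: 32.8
position: [0.4985, -0.2045, 0.26]
orientation: [-179.8, 0.2, -167.0]
wrist_force: [0.5, 0.2, -1.2]
opening: 0.098
```

```bash
python3 p.py 546.6 244.6 250 4.7; python3 -c "
from h import *
c=cam('scene');save(c,'s12',1.25)"
```

```text
t 32.8 pos [ 498.5 -204.5  260. ] rpy [-179.82    0.19 -166.98] j [ -30.2   -9.9  102.1   -0.    87.6 -133.2] open 8.3 F [ 0.5  0.2 -1.2]
turn rad short -2.996 alt 3.287 endj6 ~ -250.6
tool shift cm now [-14.81  42.67   1.  ] after turn [  8.48 -44.37   1.  ] dist 451.8
```

View pics/s12.png

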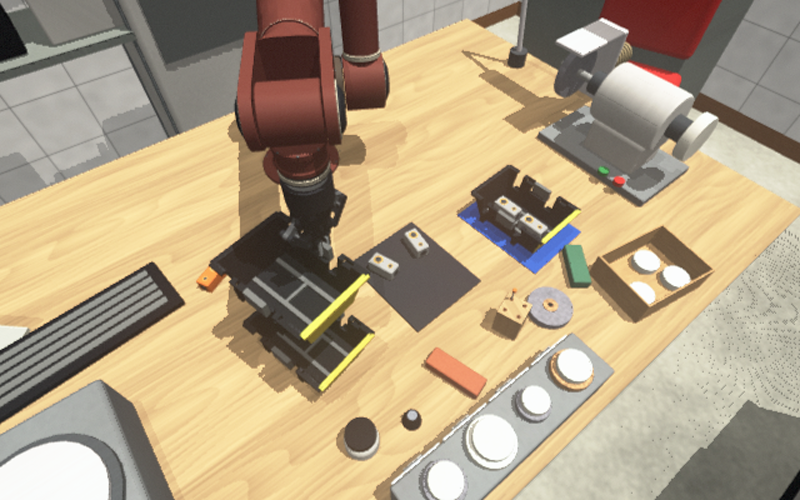

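Request:
move_arm([
  [0, 0, -0.5, 0.05, -1],
  [0, 0, -0.5, 0.09, -1],
  [0, 0, 0, 0.14, -1],
  [0, 0, 0, 0.14, -1],
  [0, 0, 0, 0.14, -1],
  [0, 0, 0, 0.14, -1],
  [0, 0, 0, 0.14, -1],
  [0, 0, 0, 0.14, -1],
  [0, 0, 0, 0.14, -1],
  [0, 0, 0, 0.14, -1],
  [0, 0, 0, 0.14, -1],
  [0, 0, 0, 0.14, -1],
])

```text
t: 34.35
position: [0.4969, -0.2036, 0.265]
orientation: [-179.9, -0.1, 104.5]
wrist_force: [-1.0, -0.4, -1.7]
opening: 0.095
```

Request:
move_arm([
  [0, 0, 0, 0.14, -1],
  [0, 0, 0, 0.14, -1],
  [0, 0, 0, 0.14, -1],
  [0, 0, 0, 0.14, -1],
  [0, 0, 0, 0.14, -1],
  [0, 0, 0, 0.14, -1],
  [0, 0, 0, 0.14, -1],
  [0, 0, 0, 0.14, -1],
  [0, 0, 0, 0.14, -1],
  [0, 0, 0, 0.14, -1],
  [0, 0, 0, 0.14, -1],
  [0, 0, 0, 0.1, -1],
])

```text
t: 35.85
position: [0.4968, -0.2037, 0.265]
orientation: [-179.9, 0.2, 10.6]
wrist_force: [0.8, 0.7, -1.9]
opening: 0.094
```

```bash
python3 p.py 546.6 244.6 250 4.7
```

```text
t 35.85 pos [ 496.8 -203.7  265. ] rpy [-1.7991e+02  1.6000e-01  1.0620e+01] j [-30.2 -10.  101.7  -0.   88.5  49.2] open 8.0 F [ 0.8  0.7 -1.9]
turn rad short 0.103 alt -6.18 endj6 ~ 109.4
tool shift cm now [ 13.16 -43.15   1.5 ] after turn [  8.64 -44.28   1.5 ] dist 451.3
```

Request:
move_arm([
  [0.2, -1.5, 0, 0.03, -1],
  [0.5, -3, 0, 0.02, -1],
  [1, -4.5, 0, 0, -1],
  [1, -5, 0, 0, -1],
  [1, -5, 0, 0, -1],
  [1, -5, 0, 0, -1],
  [1, -5, 0, 0, -1],
  [1, -5, 0, 0, -1],
  [1, -5, 0, 0, -1],
  [0.7, -4, 0, 0, -1],
  [0.2, -1.5, 0, 0, -1],
  [0, 0, 0, 0, -1],
])

```text
t: 37.35
position: [0.5192, 0.2486, 0.2657]
orientation: [179.9, 0.1, 8.0]
wrist_force: [1.0, -0.4, -2.0]
opening: 0.097
```

```bash
python3 p.py 546.6 244.6 250 4.7
```

```text
t 37.35 pos [519.2 248.6 265.7] rpy [1.7992e+02 1.5000e-01 8.0200e+00] j [ 18.2  -4.6  96.7  -0.   88.1 100.2] open 8.2 F [ 1.  -0.4 -2. ]
turn rad short 0.058 alt -6.225 endj6 ~ 109.4
tool shift cm now [2.66 0.78 1.57] after turn [2.7  0.63 1.57] dist 31.9
```

Request:
move_arm([
  [0.8, 0.2, 0, 0.058, -1],
  [1, 0.3, 0, 0, -1],
  [0.9, 0.13, 2, 0, -1],
  [0, 0, 3, 0, -1],
  [0, 0, 3, 0, -1],
  [0, 0, 2, 0, -1],
  [0, 0, 0, 0, -1],
  [0, 0, 0, 0, -1],
  [0, 0, 0, 0, -1],
])

```text
t: 38.48
position: [0.5483, 0.2453, 0.1692]
orientation: [-180.0, -0.2, 4.6]
wrist_force: [0.0, 1.2, -1.7]
opening: 0.092
```

```bash
python3 p.py 546.6 244.6 128 4.7;python3 m3.py 0.194 t13; python3 -c "
from h import *
c=cam('wrist');save(c,'w13',1.25)"
```

```text
t 38.48 pos [548.3 245.3 169.2] rpy [-179.96   -0.18    4.63] j [ 17.    2.2  99.3  -0.   78.3 102.4] open 7.8 F [ 0.   1.2 -1.7]
turn rad short -0.001 alt 6.282 endj6 ~ 109.4
tool shift cm now [-0.17  0.06  4.12] after turn [-0.17  0.05  4.12] dist 41.2
rim 43 ((626.8937377929688, 294.5342102050781), (199.1768798828125, 85.96025848388672), 60.509376525878906) 192.9777900778813
yellow 0
```

View pics/w13.png

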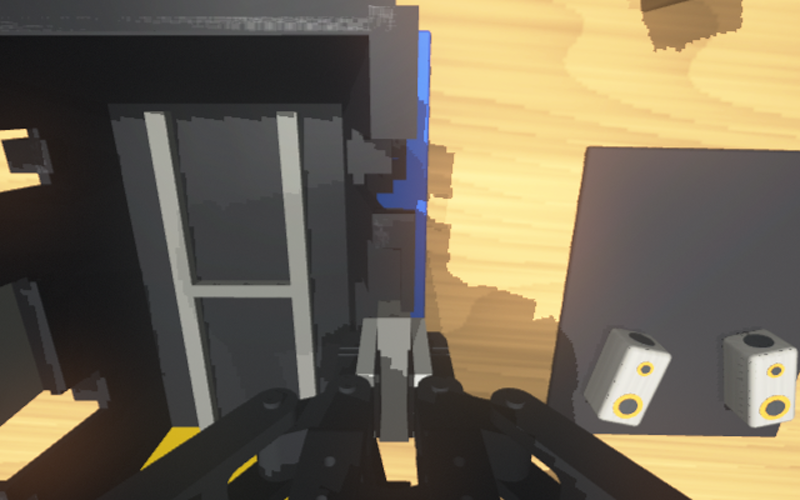

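View pics/t13.png

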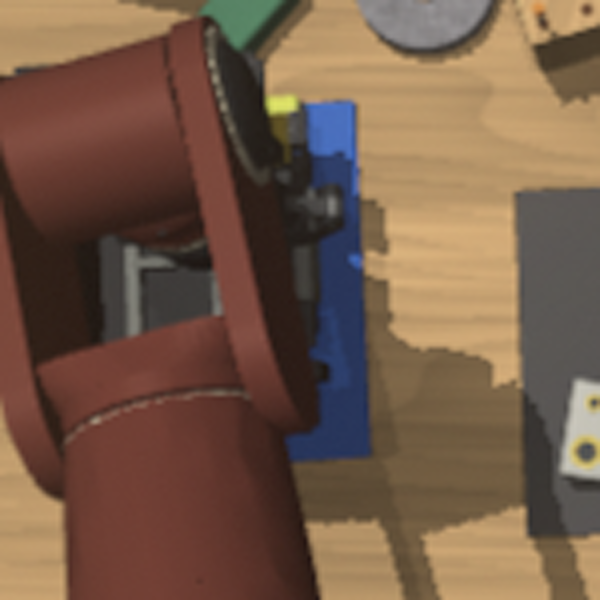

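Request:
move_arm([
  [-0.05, 0.05, 1.2, 0, -1],
  [0, 0, 1, 0, -1],
  [0, 0, 0.5, 0, -1],
  [0, 0, 0, 0, -1],
  [0, 0, 0, 0, -1],
])

```text
t: 39.2
position: [0.547, 0.2445, 0.1405]
orientation: [-180.0, -0.0, 4.6]
wrist_force: [-0.5, -0.0, -2.0]
opening: 0.095
```

```bash
python3 p.py 546.6 244.6 128 4.7; python3 -c "
from h import *
c=cam('wrist');save(c,'w14',1.25)
c=cam('scene');save(c,'s14',4,(350,120,500,230))"
```

```text
t 39.2 pos [547.  244.5 140.5] rpy [-1.7999e+02 -2.0000e-02  4.6300e+00] j [ 17.    3.6 100.7   0.   75.7 102.3] open 8.1 F [-0.5 -0.  -2. ]
turn rad short -0.001 alt 6.282 endj6 ~ 109.4
tool shift cm now [-0.04 -0.01  1.25] after turn [-0.04 -0.01  1.25] dist 12.5
```

View pics/s14.png

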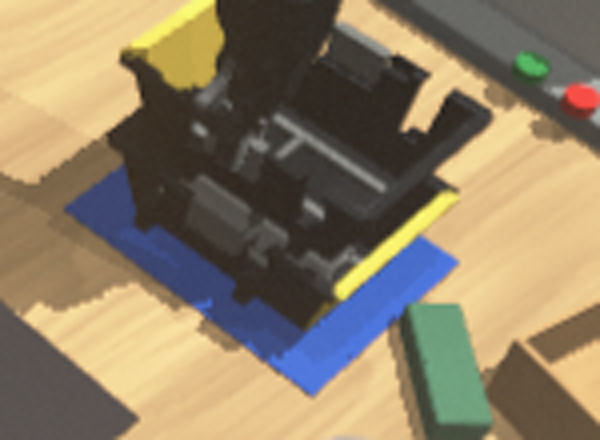

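View pics/w14.png

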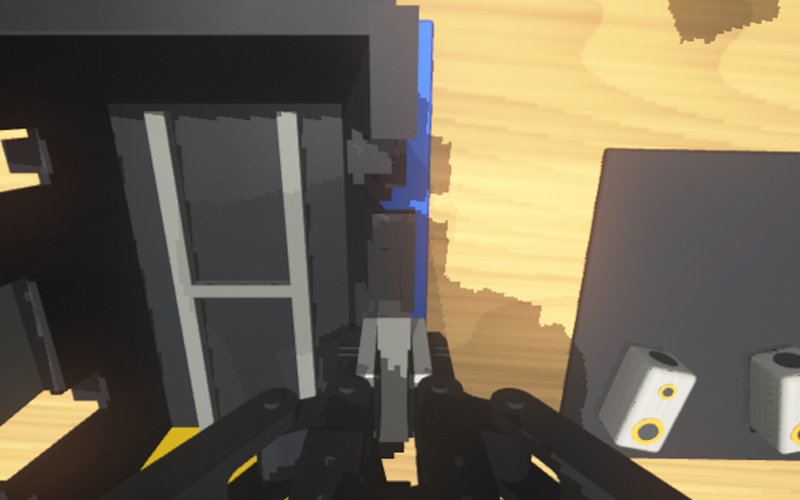

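Good; lower gently.

Request:
move_arm([
  [0, 0, 0.5, 0, -1],
  [0, 0, 0.4, 0, -1],
  [0, 0, 0.2, 0, -1],
  [0, 0, 0.1, 0, -1],
  [0, 0, 0, 0, -1],
  [0, 0, 0, 0, -1],
])

```text
t: 40.05
position: [0.5469, 0.2445, 0.1285]
orientation: [-180.0, -0.0, 4.6]
wrist_force: [0.0, 0.3, -2.4]
opening: 0.1
```

```bash
python3 p.py 546.6 244.6 128 4.7
```

```text
t 40.05 pos [546.9 244.5 128.5] rpy [-1.80e+02 -2.00e-02  4.63e+00] j [ 17.    4.3 101.2   0.   74.5 102.3] open 8.5 F [ 0.   0.3 -2.4]
turn rad short -0.001 alt 6.282 endj6 ~ 109.4
tool shift cm now [-0.03 -0.01  0.05] after turn [-0.03 -0.01  0.05] dist 0.6
```

Request:
move_arm([
  [0, 0, 0.1, 0, -1],
  [0, 0, 0.05, 0, -1],
  [0, 0, 0, 0, -1],
  [0, 0, 0, 0, -1],
])

```text
t: 40.55
position: [0.547, 0.2445, 0.1276]
orientation: [-180.0, -0.0, 4.6]
wrist_force: [-1.2, -1.0, 4.6]
opening: 0.101
```

Request:
move_arm([
  [0, 0, 0, 0, -0.6],
  [0, 0, 0, 0, -0.2],
  [0, 0, 0, 0, 0],
  [0, 0, 0, 0, 0],
  [0, 0, -1, 0, 0],
  [0, 0, -3, 0, 0],
  [0, 0, -5, 0, 0],
  [0, -3, -5, 0, 0],
  [0, -4, -3, 0, 0],
  [0, 0, 0, 0, 0],
  [0, 0, 0, 0, 0],
])

```text
t: 41.92
position: [0.5408, 0.3138, 0.2962]
orientation: [180.0, 0.1, 4.6]
wrist_force: [-0.6, -0.1, -0.4]
opening: 0.502
```

```bash
python3 p.py 546.6 314 300 4.7; python3 mt.py 72;python3 -c "
from h import *
c=cam('wrist');save(c,'w15',1.25)
c=cam('scene');save(c,'s15',4,(350,120,500,230))"
```

```text
t 41.92 pos [540.8 313.8 296.2] rpy [1.7995e+02 5.0000e-02 4.6400e+00] j [ 23.3   1.4  88.   -0.   90.7 108.7] open 42.7 F [-0.6 -0.1 -0.4]
turn rad short -0.001 alt 6.282 endj6 ~ 115.2
tool shift cm now [ 0.58  0.03 -0.38] after turn [ 0.58  0.03 -0.38] dist 6.9
rim [539.1 314.4] [221.3 154.6] 4.58 152.5
```

View pics/w15.png

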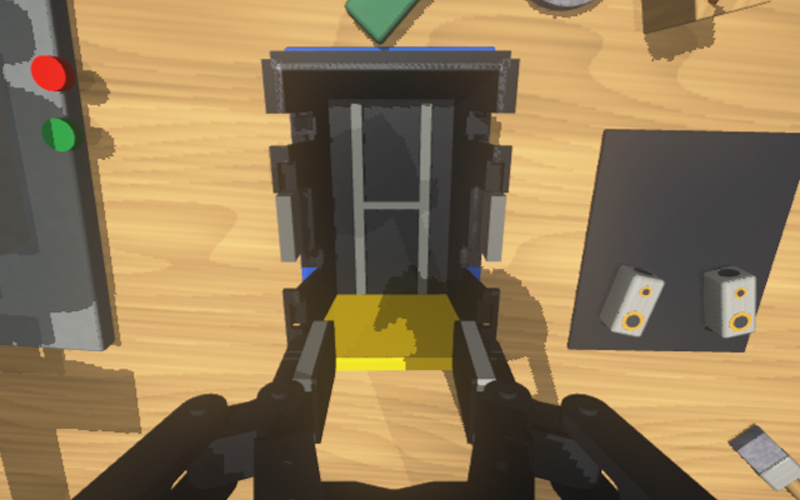

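View pics/s15.png

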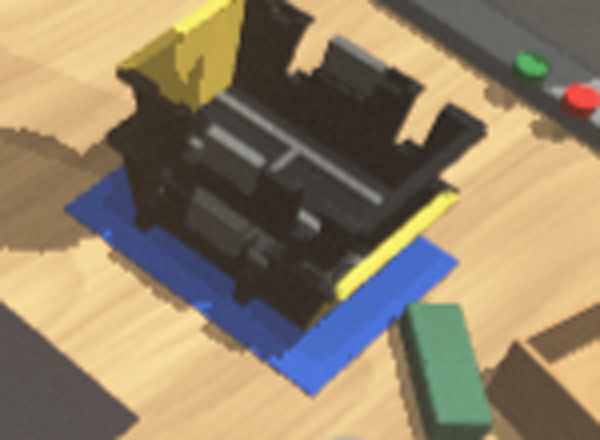

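```bash
python3 p.py 418 58 230 -7.5
```

```text
t 42.08 pos [540.7 313.  294.8] rpy [1.7993e+02 1.7000e-01 4.5600e+00] j [ 23.3   1.4  88.   -0.   90.7 108.7] open 42.7 F [ 0.8  0.3 -0.1]
turn rad short 0.211 alt -6.073 endj6 ~ 105.4
tool shift cm now [-14.26  24.45   6.48] after turn [-8.84 26.89  6.48] dist 290.4
```

Request:
move_arm([
  [0, 2, 0, 0.105, 0.4],
  [-0.8, 3, 0, 0.106, 0.4],
  [-1.5, 4, 0, 0, 0.4],
  [-1.5, 4, 1, 0, 0.4],
  [-1.5, 4, 2, 0, 0.4],
  [-1.5, 4, 2, 0, 0.4],
  [-1.3, 4, 1.5, 0, 0.4],
  [-0.5, 2, 0, 0, 0.4],
  [0, 0, 0, 0, 0.4],
  [0, 0, 0, 0, 0.4],
], force=30)

```text
t: 43.32
position: [0.4282, 0.0566, 0.2316]
orientation: [-180.0, 0.0, -7.5]
wrist_force: [-0.2, 0.1, -0.3]
opening: 0.699
```

```bash
python3 mh.py w16; python3 p.py 444 59 13 -7.5;python3 -c "
from h import *
c=cam('top');save(c,'t16',4,(270,150,400,290))"
```

```text
wrist [451.4 -43.6] [66.3 34.4] yaw 19.0 z 38.6 px [386  92  57  75]
wrist [445.1  58.6] [34.  64.9] yaw -6.9 z 38.5 px [292 116  36  68]
t 43.38 pos [428.3  56.8 231.8] rpy [-1.7998e+02  1.0000e-02 -7.4500e+00] j [ -2.3 -25.2 116.8   0.   88.4  95.1] open 59.5 F [0.8 0.4 0.5]
turn rad short 0.001 alt -6.282 endj6 ~ 105.1
tool shift cm now [ 1.53 -0.42 21.88] after turn [ 1.53 -0.42 21.88] dist 219.3
```

View pics/w16.png

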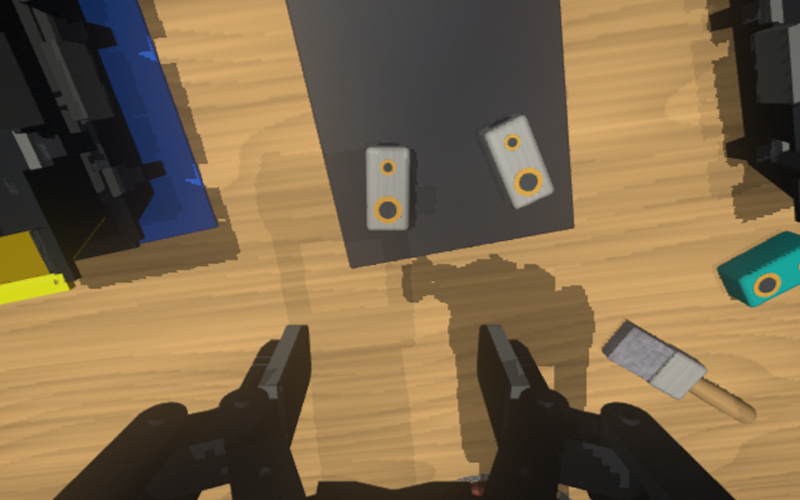

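Request:
move_arm([
  [0.6, -0.2, 1, -0.01, 0.4],
  [0.9, -0.22, 4, 0, 0.4],
  [0.1, 0, 5, 0, 0.4],
  [0, 0, 5, 0, 0.4],
  [0, 0, 3, 0, 0.4],
  [0, 0, 1.5, 0, 0.4],
  [0, 0, 0.5, 0, 0.4],
  [0, 0, 0, 0, 0.4],
  [0, 0, 0, 0, 0.4],
])

```text
t: 44.55
position: [0.4458, 0.0587, 0.0333]
orientation: [-180.0, -0.2, -6.9]
wrist_force: [0.4, -0.3, 0.5]
opening: 0.699
```

```bash
python3 p.py 445 58.8 13 -6.9
```

```text
t 44.55 pos [445.8  58.7  33.3] rpy [-1.7999e+02 -1.6000e-01 -6.8800e+00] j [ -2.   -9.2 124.4  -0.   64.7  94.9] open 59.4 F [ 0.4 -0.3  0.5]
turn rad short 0.0 alt -6.283 endj6 ~ 104.4
tool shift cm now [-0.08 -0.    2.03] after turn [-0.08 -0.    2.03] dist 20.3
```

Request:
move_arm([
  [0, 0, 1.2, 0, 0.2],
  [0, 0, 0.7, 0, 0],
  [0, 0, 0, 0, -0.1],
  [0, 0, 0, 0, -0.2],
  [0, 0, 0, 0, -0.4],
  [0, 0, 0, 0, -0.4],
  [0, 0, 0, 0, -0.4],
], force=30)

```text
t: 45.42
position: [0.4444, 0.0586, 0.0127]
orientation: [180.0, 0.0, -6.9]
wrist_force: [0.5, 0.7, -2.7]
opening: 0.392
```

Request:
move_arm([
  [0, 0, -0.5, 0, -0.4],
  [0, 0, -2, 0, -0.4],
  [0, 0, -4, 0, -0.4],
  [0, 0, -5, 0, -0.4],
  [0, 0, -5, 0, -0.4],
  [0, 0, -5, 0, -0.4],
  [0, -2, -2, -0.1, -0.4],
  [0.5, -3, 0, -0.1, -0.4],
  [0.5, -4, 0, 0, -0.4],
  [0.5, -4, 0, 0, -0.4],
  [0.5, -4, 0, 0, -0.4],
  [0, -3, 0, 0, -0.4],
])

```text
t: 46.92
position: [0.4552, 0.2606, 0.2479]
orientation: [-180.0, 0.0, 4.6]
wrist_force: [0.7, -0.5, -2.4]
opening: 0.385
```

```bash
python3 p.py 500.4 312 115 4.65
```

```text
t 46.92 pos [455.2 260.6 247.9] rpy [-1.80e+02  1.00e-02  4.62e+00] j [ 21.7 -11.4 104.5   0.   86.9 107. ] open 32.7 F [ 0.7 -0.5 -2.4]
turn rad short -0.0 alt 6.283 endj6 ~ 117.3
tool shift cm now [ 4.92 -4.76 13.29] after turn [ 4.92 -4.75 13.29] dist 149.4
```

Request:
move_arm([
  [1.5, -1.5, 0, 0, -0.4],
  [2, -2, 0, 0, -0.4],
  [1.3, -1.2, 2, 0, -0.4],
  [0, 0, 4, 0, -0.4],
  [0, 0, 4, 0, -0.4],
  [0, 0, 2.2, 0, -0.4],
  [0, 0, 1, 0, -0.4],
  [0, 0, 0, 0, -0.4],
  [0, 0, 0, 0, -0.4],
])

```text
t: 48.05
position: [0.5006, 0.3102, 0.1175]
orientation: [-179.9, -0.1, 4.6]
wrist_force: [0.5, -0.0, -2.1]
opening: 0.393
```

```bash
python3 p.py 500.4 312 82.7 4.65;python3 -c "
from h import *
c=cam('wrist');save(c,'w17',1.25)"
```

```text
t 48.05 pos [500.6 310.2 117.5] rpy [-1.7995e+02 -1.5000e-01  4.5700e+00] j [ 24.6   3.6 103.1  -0.   73.2 110. ] open 33.4 F [ 0.5 -0.  -2.1]
turn rad short -0.001 alt 6.282 endj6 ~ 117.3
tool shift cm now [-0.01 -0.18  3.48] after turn [-0.01 -0.18  3.48] dist 34.9
```

View pics/w17.png

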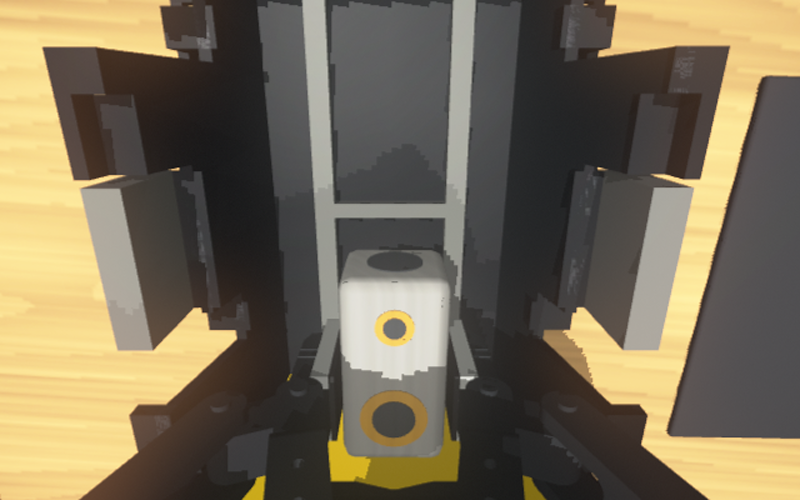

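Request:
move_arm([
  [0, -0.17, 1.2, 0, -0.4],
  [0, 0, 1.2, 0, -0.4],
  [0, 0, 0.6, 0, -0.4],
  [0, 0, 0.3, 0, -0.4],
  [0, 0, 0.15, 0, -0.4],
  [0, 0, 0, 0, -0.4],
  [0, 0, 0, 0, -0.4],
])

```text
t: 48.98
position: [0.4995, 0.3116, 0.0827]
orientation: [180.0, 0.0, 4.6]
wrist_force: [-4.4, -1.8, 5.7]
opening: 0.389
```

```bash
python3 p.py 500.4 312 82.7 4.65
```

```text
t 48.98 pos [499.5 311.6  82.7] rpy [1.7999e+02 3.0000e-02 4.5800e+00] j [ 24.7   6.  104.2  -0.   69.9 110.1] open 33.0 F [-4.4 -1.8  5.7]
turn rad short -0.001 alt 6.282 endj6 ~ 117.3
tool shift cm now [ 0.09 -0.03 -0.  ] after turn [ 0.09 -0.03 -0.  ] dist 1.0
```

Contact as expected. Release, retreat, head towards C.

Request:
move_arm([
  [0, 0, 0, 0, -0.15],
  [0, 0, 0, 0, 0.1],
  [0, 0, 0, 0, 0.1],
  [0, 0, -0.5, 0, 0.1],
  [0, 0, -2, 0, 0.1],
  [0, 0, -4, 0, 0.1],
  [0, 0, -5, 0, 0.1],
  [0, 0, -5, 0, 0.1],
  [0, 0, -3, 0, 0.1],
  [0, 0, 0, 0, 0.3],
  [0, 0, 0, 0, 0.3],
])

```text
t: 50.35
position: [0.4992, 0.3114, 0.276]
orientation: [180.0, 0.0, 4.6]
wrist_force: [0.4, -0.2, -1.3]
opening: 0.648
```

```bash
python3 mt.py 72;python3 -c "
from h import *
c=cam('wrist');save(c,'w18',1.25)"; python3 p.py 432 -50 230 19
```

```text
rim [531.8 311.9] [202.9 154.9] 5.22 152.4
housing [array([505.8, 303.9]), array([65.9, 33.5]), np.float64(6.6)] z 108.3 slope deg [-0.1 -0. ] [ 303  131   39   71 1965]
t 50.45 pos [498.7 311.1 274.4] rpy [1.7994e+02 1.7000e-01 4.5700e+00] j [ 24.7  -3.2  94.5  -0.   88.8 110.1] open 55.2 F [-0.4  0.4 -0.2]
turn rad short -0.252 alt 6.031 endj6 ~ 64.4
tool shift cm now [-9.53 35.47  4.44] after turn [-18.07  31.97   4.44] dist 369.9
```

View pics/w18.png

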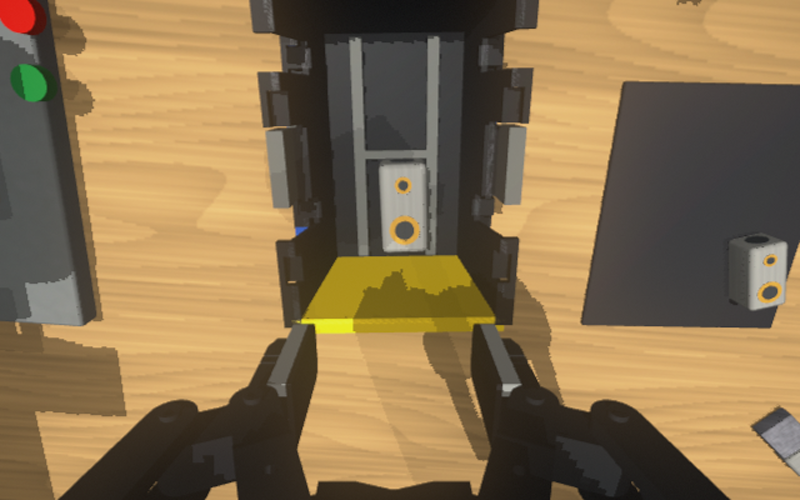

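Request:
move_arm([
  [1, 0, -0.5, 0, 0.3],
  [2, 0, -1, 0, 0.3],
  [1, 0, -0.5, 0, 0.3],
  [0, 0, 0, 0, 0.3],
  [0, 0, 0, 0, 0.3],
])

```text
t: 51.08
position: [0.539, 0.3146, 0.2957]
orientation: [180.0, 0.1, 4.6]
wrist_force: [0.6, 0.4, -0.0]
opening: 0.649
```

```bash
python3 mt.py 72;python3 mt.py 4; python3 p.py 432 -50 230 19;python3 -c "
from h import *
c=cam('wrist');save(c,'w19',1.25)
c=cam('scene');save(c,'s19',4,(350,120,500,230))"
```

```text
rim [541.2 312.6] [221.8 154.5] 5.27 152.5
housing [array([506.7, 303.9]), array([64.8, 33.6]), np.float64(6.7)] z 108.2 slope deg [-0.4  0. ] [ 304  169   36   63 1581]
rim [540.9 315.1] [173.4 154.4] 4.65 82.9
t 51.17 pos [538.8 314.7 295.8] rpy [1.7998e+02 5.0000e-02 4.5900e+00] j [ 23.5   1.2  88.2   0.   90.7 108.9] open 55.4 F [ 0.5 -0.1 -0.3]
turn rad short -0.252 alt 6.032 endj6 ~ 64.4
tool shift cm now [-13.56  35.5    6.58] after turn [-21.97  31.     6.58] dist 385.7
```

View pics/w19.png

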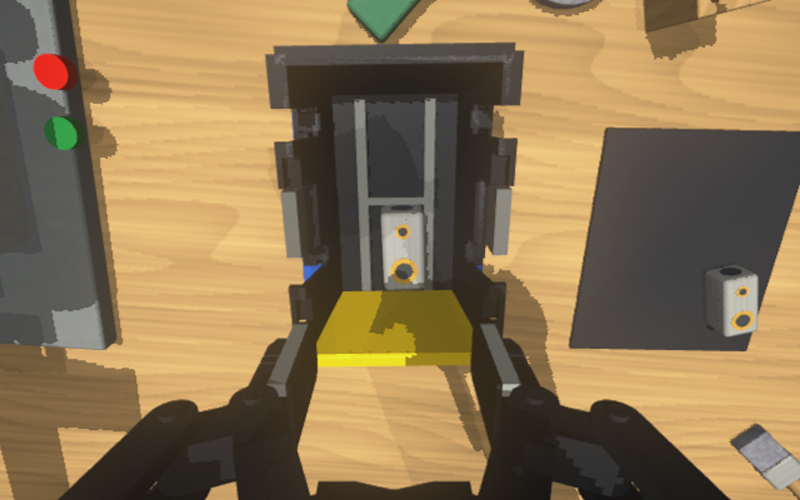

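View pics/s19.png

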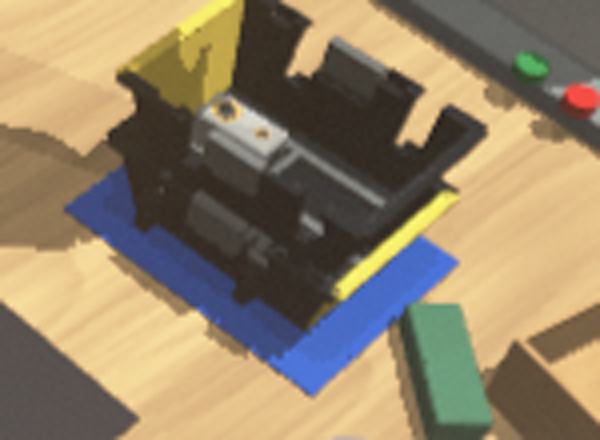

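```bash
python3 p.py 506.5 304.5 83.5 6.5
```

```text
t 51.27 pos [538.9 314.7 296. ] rpy [1.7999e+02 3.0000e-02 4.5900e+00] j [ 23.5   1.2  88.2   0.   90.7 108.9] open 55.2 F [-0.2  0.1  0.5]
turn rad short -0.033 alt 6.25 endj6 ~ 114.5
tool shift cm now [-3.31  0.76 21.25] after turn [-3.34  0.65 21.25] dist 215.2
```

Request:
move_arm([
  [-1, 0.2, 0, -0.033, 0.15],
  [-1.5, 0.3, 2, 0, 0.15],
  [-0.84, 0.15, 3, 0, 0.15],
  [0, 0, 4, 0, 0.15],
  [0, 0, 4, 0, 0.15],
  [0, 0, 2.5, 0, 0.15],
  [0, 0, 0.5, 0, 0.15],
  [0, 0, 0, 0, 0.15],
  [0, 0, 0, 0, 0.15],
])

```text
t: 52.4
position: [0.5078, 0.3053, 0.1383]
orientation: [-179.9, -0.2, 6.5]
wrist_force: [-0.9, -0.2, 0.3]
opening: 0.576
```

```bash
python3 p.py 506.5 304.5 83.5 6.5;python3 -c "
from h import *
c=cam('wrist');save(c,'w20',1.25)"
```

```text
t 52.4 pos [507.8 305.3 138.3] rpy [-1.7995e+02 -1.7000e-01  6.4800e+00] j [ 23.8   2.8 101.8  -0.   75.2 107.3] open 48.9 F [-0.9 -0.2  0.3]
turn rad short -0.0 alt 6.283 endj6 ~ 114.5
tool shift cm now [-0.13  0.06  5.48] after turn [-0.13  0.06  5.48] dist 54.9
```

View pics/w20.png

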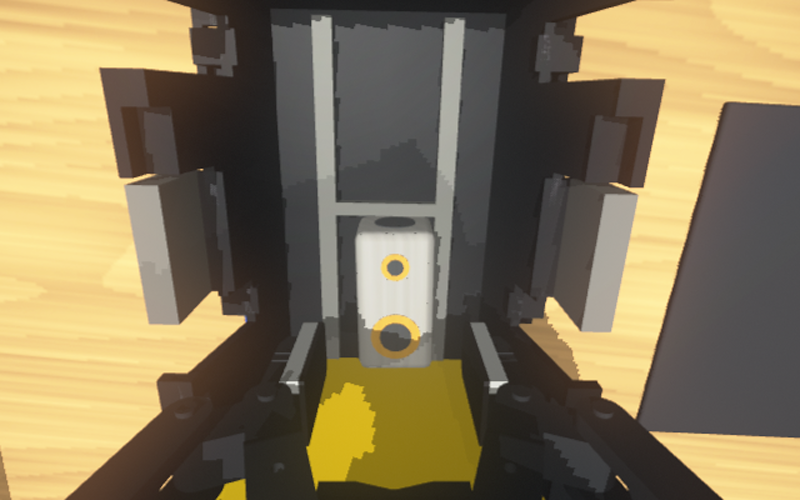

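Request:
move_arm([
  [0, 0.05, 2, 0, 0.15],
  [0, 0, 2, 0, 0.15],
  [0, 0, 1, 0, 0.15],
  [0, 0, 0.4, 0, 0.15],
  [0, 0, 0, 0, 0],
  [0, 0, 0, 0, -0.1],
  [0, 0, 0, 0, -0.2],
  [0, 0, 0, 0, -0.4],
  [0, 0, 0, 0, -0.4],
  [0, 0, 0, 0, -0.4],
], force=25)

```text
t: 53.7
position: [0.5072, 0.3045, 0.0828]
orientation: [-180.0, -0.0, 6.5]
wrist_force: [-0.2, 0.8, 3.6]
opening: 0.394
```

```bash
python3 p.py 501.2 309.7 83.5 5.2
```

```text
t 53.7 pos [507.2 304.5  82.8] rpy [-1.7998e+02 -5.0000e-02  6.4600e+00] j [ 23.8   6.3 103.8   0.   69.8 107.3] open 33.5 F [-0.2  0.8  3.6]
turn rad short 0.022 alt -6.261 endj6 ~ 116.5
tool shift cm now [-0.54 -0.59 -0.07] after turn [-0.55 -0.58 -0.07] dist 8.0
```

Request:
move_arm([
  [0, 0, -0.5, 0, -0.4],
  [0, 0, -0.5, 0, -0.4],
  [-0.25, -0.3, 0, 0.022, -0.4],
  [-0.3, -0.28, 0, 0, -0.4],
  [0, 0, 0, 0, -0.4],
  [0, 0, 0.4, 0, -0.4],
  [0, 0, 0.3, 0, -0.4],
  [0, 0, 0.2, 0, -0.4],
  [0, 0, 0.1, 0, -0.4],
  [0, 0, 0, 0, -0.4],
  [0, 0, 0, 0, -0.4],
])

```text
t: 55.08
position: [0.5009, 0.3095, 0.0828]
orientation: [180.0, -0.0, 5.2]
wrist_force: [-3.9, -2.0, 3.3]
opening: 0.393
```

```bash
python3 p.py 501.2 309.7 82.8 5.2
```

```text
t 55.08 pos [500.9 309.5  82.8] rpy [ 1.8e+02 -1.0e-02  5.2e+00] j [ 24.5   6.  104.2  -0.   69.9 109.3] open 33.4 F [-3.9 -2.   3.3]
turn rad short 0.0 alt -6.283 endj6 ~ 116.5
tool shift cm now [ 0.03 -0.01  0.  ] after turn [ 0.03 -0.01  0.  ] dist 0.3
```

Request:
move_arm([
  [0, 0, 0, 0, -0.15],
  [0, 0, 0, 0, 0.1],
  [0, 0, 0, 0, 0.1],
  [0, 0, -0.5, 0, 0.1],
  [0, 0, -2, 0, 0.1],
  [0, 0, -4, 0, 0.1],
  [0, 0, -5, 0, 0.1],
  [1, 0, -5, 0, 0.1],
  [2, 0, -4, 0, 0.1],
  [1, 0, 0, 0, 0.3],
  [0, 0, 0, 0, 0.3],
  [0, 0, 0, 0, 0.3],
])

```text
t: 56.58
position: [0.5396, 0.3129, 0.2856]
orientation: [179.9, 0.2, 5.2]
wrist_force: [-0.5, 0.4, 0.1]
opening: 0.648
```

```bash
python3 mt.py 72;python3 p.py 432 -50 230 19
```

```text
rim [541.3 312.7] [221.2 154.9] 5.25 152.5
housing [array([500.8, 309. ]), array([64.9, 33. ]), np.float64(6.0)] z 108.2 slope deg [-0.6  0.3] [ 297  177   35   64 1637]
t 56.62 pos [539.6 312.9 285.5] rpy [1.7995e+02 1.7000e-01 5.2200e+00] j [ 23.3   1.5  88.9   0.   89.8 108.1] open 55.1 F [-0.6 -0.  -0.5]
turn rad short -0.241 alt 6.043 endj6 ~ 64.4
tool shift cm now [-14.01  35.16   5.55] after turn [-21.98  30.81   5.55] dist 382.5
```

Request:
move_arm([
  [0, 2, 0, -0.12, 0.4],
  [-1, 3, 0, -0.121, 0.4],
  [-2.3, 3.5, 0, 0, 0.4],
  [-3, 4, 1, 0, 0.4],
  [-3, 4, 1, 0, 0.4],
  [-3, 4, 1, 0, 0.4],
  [-3, 4, 1, 0, 0.4],
  [-3, 3, 1, 0, 0.4],
  [-2, 2, 0.5, 0, 0.4],
  [-1, 1, 0, 0, 0.4],
  [0, 0, 0, 0, 0.4],
  [0, 0, 0, 0, 0.4],
], force=30)

```text
t: 58.12
position: [0.4305, -0.0447, 0.2325]
orientation: [-180.0, -0.0, 19.1]
wrist_force: [0.1, 0.3, 0.2]
opening: 0.696
```

```bash
python3 mh.py w21;python3 p.py 451.2 -43.8 13 19
```

```text
wrist [451.6 -43.6] [65.9 33.9] yaw 18.7 z 38.6 px [303 111  36  69]
t 58.17 pos [430.5 -44.7 232.6] rpy [-1.7999e+02 -3.0000e-02  1.9090e+01] j [-15.8 -25.1 116.6   0.   88.4  55.1] open 59.4 F [ 0.4 -0.2  0.2]
turn rad short 0.002 alt -6.282 endj6 ~ 65.5
tool shift cm now [ 1.98  0.59 21.96] after turn [ 1.98  0.59 21.96] dist 220.5
```

Request:
move_arm([
  [0.8, 0.3, 1, 0.005, 0.4],
  [1, 0.3, 4, 0, 0.4],
  [0.2, 0, 5, 0, 0.4],
  [0, 0, 5, 0, 0.4],
  [0, 0, 3, 0, 0.4],
  [0, 0, 1.5, 0, 0.4],
  [0, 0, 0.5, 0, 0.4],
  [0, 0, 0, 0, 0.4],
  [0, 0, 0, 0, 0.4],
])

```text
t: 59.3
position: [0.4522, -0.0449, 0.0338]
orientation: [179.9, -0.1, 18.7]
wrist_force: [-0.0, -0.4, 0.4]
opening: 0.7
```

```bash
python3 p.py 451.4 -43.7 13 18.8
```

```text
t 59.3 pos [452.2 -44.9  33.8] rpy [ 1.7991e+02 -1.4000e-01  1.8730e+01] j [-15.1  -8.6 123.8   0.   64.6  56.2] open 59.5 F [-0.  -0.4  0.4]
turn rad short -0.001 alt 6.282 endj6 ~ 65.7
tool shift cm now [-0.04 -0.14  2.08] after turn [-0.04 -0.14  2.08] dist 20.8
```

Request:
move_arm([
  [0, -0.1, 1.2, 0, 0.2],
  [0, 0, 0.75, 0, 0],
  [0, 0, 0, 0, -0.1],
  [0, 0, 0, 0, -0.2],
  [0, 0, 0, 0, -0.4],
  [0, 0, 0, 0, -0.4],
  [0, 0, 0, 0, -0.4],
], force=30)

```text
t: 60.18
position: [0.4506, -0.0437, 0.0128]
orientation: [180.0, -0.0, 18.7]
wrist_force: [-0.4, -0.1, -1.6]
opening: 0.394
```

Request:
move_arm([
  [0, 0, -0.5, 0, -0.4],
  [0, 0, -2, 0, -0.4],
  [0, 0, -4, 0, -0.4],
  [0, 0, -5, 0, -0.4],
  [0, 0, -5, 0, -0.4],
  [0, 0, -5, 0, -0.4],
  [1, -1, -2, 0.12, -0.4],
  [2, -3, 0, 0.12, -0.4],
  [2, -4, 0, 0, -0.4],
  [2, -4.5, 0, 0, -0.4],
  [2, -4.5, 0, 0, -0.4],
  [2, -4.5, 0, 0, -0.4],
])

```text
t: 61.68
position: [0.5349, 0.1853, 0.2478]
orientation: [180.0, 0.0, 5.0]
wrist_force: [-0.3, -1.0, -1.4]
opening: 0.392
```

```bash
python3 p.py 580.9 316.6 115 5.2
```

```text
t 61.67 pos [534.9 185.3 247.8] rpy [1.7998e+02 1.0000e-02 4.9800e+00] j [11.6 -5.5 99.3 -0.  86.3 96.6] open 33.3 F [-0.3 -1.  -1.4]
turn rad short -0.004 alt 6.279 endj6 ~ 113.4
tool shift cm now [  5.72 -12.68  13.28] after turn [  5.77 -12.66  13.28] dist 192.3
```

Request:
move_arm([
  [1, -2, 0, -0.004, -0.4],
  [1.5, -4, 0, 0, -0.4],
  [1.8, -4, 0, 0, -0.4],
  [1.4, -2.6, 2, 0, -0.4],
  [0, 0, 4, 0, -0.4],
  [0, 0, 4, 0, -0.4],
  [0, 0, 2.2, 0, -0.4],
  [0, 0, 1, 0, -0.4],
  [0, 0, 0, 0, -0.4],
  [0, 0, 0, 0, -0.4],
])

```text
t: 62.92
position: [0.5815, 0.3147, 0.118]
orientation: [-179.9, -0.2, 5.2]
wrist_force: [0.1, -0.2, -2.2]
opening: 0.391
```

```bash
python3 p.py 580.3 316.9 82.8 5.2;python3 -c "
from h import *
c=cam('wrist');save(c,'w22',1.25)"
```

```text
t 62.92 pos [581.5 314.7 118. ] rpy [-179.95   -0.19    5.19] j [ 22.   12.8  92.8  -0.   74.2 106.8] open 33.2 F [ 0.1 -0.2 -2.2]
turn rad short -0.0 alt 6.283 endj6 ~ 113.4
tool shift cm now [-0.1  -0.23  3.52] after turn [-0.1  -0.23  3.52] dist 35.3
```

View pics/w22.png

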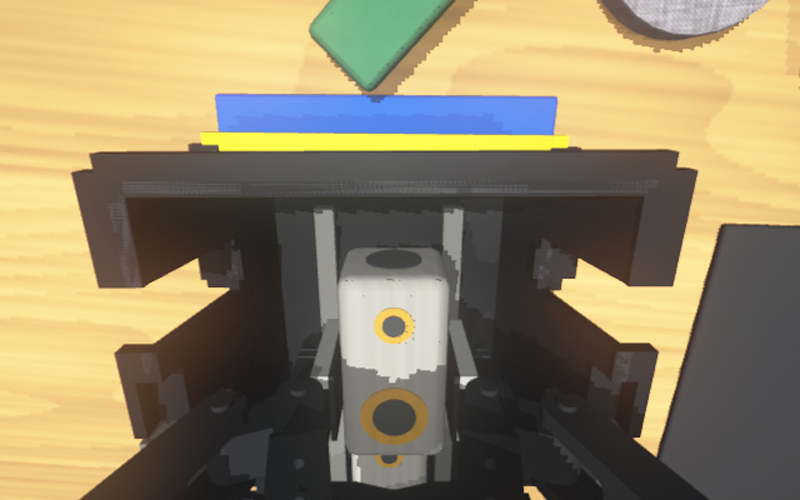

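Request:
move_arm([
  [0, -0.18, 1.2, 0, -0.4],
  [0, 0, 1.2, 0, -0.4],
  [0, 0, 0.6, 0, -0.4],
  [0, 0, 0.3, 0, -0.4],
  [0, 0, 0.15, 0, -0.4],
  [0, 0, 0, 0, -0.4],
  [0, 0, 0, 0, -0.4],
])

```text
t: 63.85
position: [0.5802, 0.3163, 0.0828]
orientation: [180.0, 0.0, 5.2]
wrist_force: [-4.7, -0.8, 6.5]
opening: 0.394
```

```bash
python3 p.py 580.3 316.9 82.8 5.2
```

```text
t 63.85 pos [580.2 316.3  82.8] rpy [180.     0.     5.21] j [ 22.2  15.   93.8  -0.   71.2 106.9] open 33.4 F [-4.7 -0.8  6.5]
turn rad short 0.0 alt -6.283 endj6 ~ 113.4
tool shift cm now [ 0.02 -0.06 -0.  ] after turn [ 0.02 -0.06 -0.  ] dist 0.6
```

Request:
move_arm([
  [0, 0, 0, 0, -0.15],
  [0, 0, 0, 0, 0.1],
  [0, 0, 0, 0, 0.1],
  [0, 0, -0.5, 0, 0.1],
  [0, 0, -2, 0, 0.1],
  [0, 0, -4, 0, 0.1],
  [0, 0, -5, 0, 0.1],
  [-1, 0, -5, 0, 0.1],
  [-2, 0, -4, 0, 0.1],
  [-1, 0, 0, 0, 0],
  [0, 0, 0, 0, 0],
  [0, 0, 0, 0, 0],
])

```text
t: 65.35
position: [0.5399, 0.3122, 0.2845]
orientation: [179.9, 0.1, 5.2]
wrist_force: [0.2, -0.4, 0.6]
opening: 0.497
```

```bash
python3 mt.py 72;python3 p.py 497.7 -204.3 240 13;python3 -c "
from h import *
c=cam('wrist');save(c,'w23',1.25)"
```

```text
rim [541.4 312.6] [221.5 154.4] 5.33 152.5
housing [array([581.6, 315.8]), array([64.6, 33.6]), np.float64(5.2)] z 108.3 slope deg [-0.2  0.1] [ 295   88   39   74 2098]
housing [array([500.3, 309.3]), array([65.7, 33.4]), np.float64(4.3)] z 108.2 slope deg [-0.5 -0.2] [ 296  178   36   64 1646]
t 65.4 pos [539.9 312.2 284.3] rpy [1.7994e+02 1.7000e-01 5.1900e+00] j [ 23.2   1.5  89.   -0.   89.7 108. ] open 42.3 F [ 0.2 -0.   0.2]
turn rad short -0.136 alt 6.147 endj6 ~ 54.7
tool shift cm now [-8.88 51.05  4.43] after turn [-15.73  49.37   4.43] dist 520.1
```

View pics/w23.png

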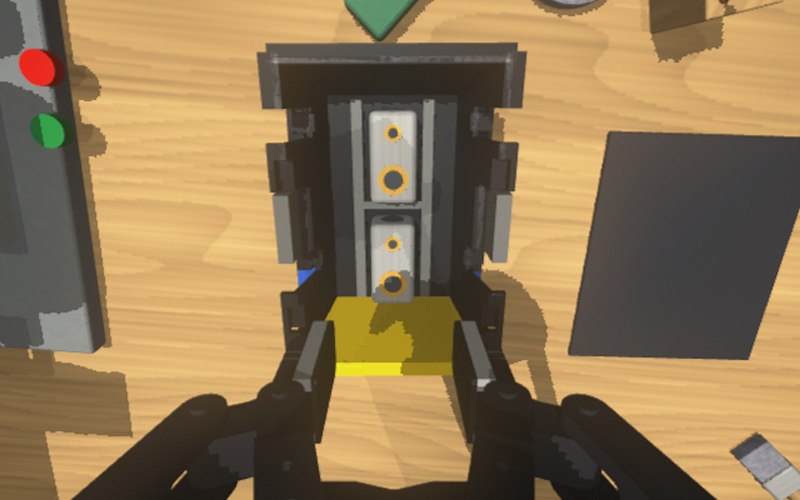

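Request:
move_arm([
  [-0.5, 2, 0, -0.07, 0],
  [-1, 3, 0, -0.066, 0],
  [-1.5, 5, 0, 0, 0],
  [-1.5, 5, 0, 0, 0],
  [-1.5, 5, 0.5, 0, 0],
  [-1.5, 5, 0.5, 0, 0],
  [-1.5, 5, 0.5, 0, 0],
  [-1.5, 5, 0.5, 0, 0],
  [-1.5, 5, 0.5, 0, 0],
  [-1.5, 5, 0.5, 0, 0],
  [-1.3, 3.5, 0, 0, 0],
  [0, 0, 0, 0, 0],
])

```text
t: 66.95
position: [0.4996, -0.195, 0.255]
orientation: [-179.9, 0.1, 12.8]
wrist_force: [-0.2, 0.4, -0.3]
opening: 0.5
```

```bash
python3 mt.py 0 n;python3 p.py 497.7 -204.3 56 13;python3 -c "
from h import *
c=cam('wrist');save(c,'w24',1.25)"
```

```text
rim [ 513.5 -274.2] [221.3 154.1] 12.77 80.6
t 67.0 pos [ 499.9 -193.7  255.3] rpy [-1.7991e+02  7.0000e-02  1.2860e+01] j [-29.1  -9.9 102.5   0.   87.5  48. ] open 43.1 F [ 0.   0.9 -0.2]
turn rad short -0.003 alt 6.281 endj6 ~ 54.7
tool shift cm now [-0.45  0.99 19.93] after turn [-0.45  0.98 19.93] dist 199.5
```

View pics/w24.png

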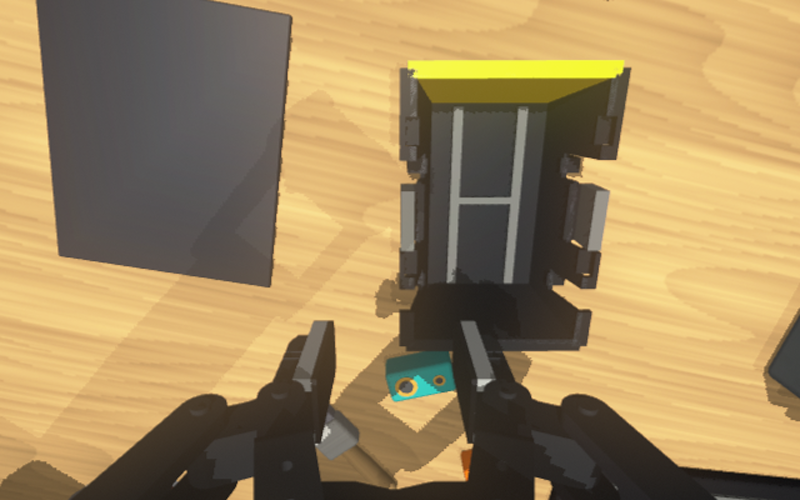

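Request:
move_arm([
  [-0.2, 0.5, 2, -0.002, 0],
  [-0.2, 0.5, 4, 0, 0],
  [0, 0, 5, 0, 0],
  [0, 0, 4, 0, 0],
  [0, 0, 2.5, 0, 0],
  [0, 0, 1.2, 0, 0],
  [0, 0, 0.5, 0, 0],
  [0, 0, 0, 0, 0],
  [0, 0, 0, 0, 0],
], force=90)

```text
t: 68.18
position: [0.4995, -0.2039, 0.0656]
orientation: [179.9, -0.1, 13.1]
wrist_force: [0.1, 0.3, 1.1]
opening: 0.499
```

```bash
python3 p.py 497.8 -204.4 56 12.85
```

```text
t 68.17 pos [ 499.5 -203.9   65.6] rpy [ 1.7991e+02 -1.0000e-01  1.3120e+01] j [-30.1   0.7 111.5  -0.   67.6  46.8] open 42.4 F [0.1 0.3 1.1]
turn rad short 0.005 alt -6.279 endj6 ~ 54.8
tool shift cm now [-0.18  0.01  0.96] after turn [-0.18  0.01  0.96] dist 9.8
```

Request:
move_arm([
  [-0.05, 0, 0.6, 0.003, 0],
  [0, 0, 0.3, 0, 0],
  [0, 0, 0, 0, 0],
  [0, 0, 0, 0, -0.5],
  [0, 0, 0, 0, -1],
  [0, 0, 0, 0, -1],
  [0, 0, 0, 0, -1],
  [0, 0, 0, 0, -1],
])

```text
t: 69.18
position: [0.4984, -0.2037, 0.0557]
orientation: [180.0, -0.0, 12.9]
wrist_force: [0.1, 0.6, 3.2]
opening: 0.098
```

```bash
python3 p.py 497.8 -204.4 56 12.85
```

```text
t 69.17 pos [ 498.4 -203.7   55.7] rpy [ 1.7997e+02 -3.0000e-02  1.2940e+01] j [-30.2   1.4 111.8  -0.   66.7  46.9] open 8.3 F [0.1 0.6 3.2]
turn rad short 0.002 alt -6.282 endj6 ~ 54.8
tool shift cm now [-0.07  0.05 -0.03] after turn [-0.07  0.05 -0.03] dist 0.9
```

Request:
move_arm([
  [0, 0, -0.5, 0, -1],
  [0, 0, -1, 0, -1],
  [0, 0, -2, 0, -1],
  [0, 0, -3, 0, -1],
  [0, 0, -4, 0, -1],
  [0, 0, -4, 0, -1],
  [0, 0, -4, 0, -1],
  [0, 0, -3, 0, -1],
  [0, 0, -1, 0, -1],
  [0, 0, 0, 0, -1],
])

```text
t: 70.42
position: [0.4982, -0.2036, 0.281]
orientation: [179.9, -0.1, 12.9]
wrist_force: [-0.3, -0.7, -2.5]
opening: 0.094
```

```bash
python3 p.py 535.5 384.4 280 5.0
```

```text
t 70.42 pos [ 498.2 -203.6  281. ] rpy [ 1.7995e+02 -6.0000e-02  1.2940e+01] j [-30.2 -10.4 100.5   0.   89.8  46.9] open 8.0 F [-0.3 -0.7 -2.5]
turn rad short 0.139 alt -6.145 endj6 ~ 120.7
tool shift cm now [ 16.8  -56.47   0.1 ] after turn [  8.84 -58.25   0.1 ] dist 589.2
```

Request:
move_arm([
  [0.2, -1.5, 0, 0.05, -1],
  [0.4, -3, 0, 0.05, -1],
  [0.8, -5, 0, 0.039, -1],
  [0.8, -5, 0, 0, -1],
  [0.8, -5, 0, 0, -1],
  [0.8, -5, 0, 0, -1],
  [0.8, -5, 0, 0, -1],
  [0.8, -5, 0, 0, -1],
  [0.8, -5, 0, 0, -1],
  [0.8, -5, 0, 0, -1],
  [0.8, -5, 0, 0, -1],
  [0.5, -4, 0, 0, -1],
])

```text
t: 71.92
position: [0.5267, 0.3383, 0.2775]
orientation: [179.9, 0.2, 5.0]
wrist_force: [0.6, -0.4, -1.9]
opening: 0.094
```

```bash
python3 p.py 535.5 384.4 240 5.0
```

```text
t 71.92 pos [526.7 338.3 277.5] rpy [179.93   0.2    5.03] j [ 25.9   2.   89.1   0.   89.1 110.9] open 8.0 F [ 0.6 -0.4 -1.9]
turn rad short 0.001 alt -6.283 endj6 ~ 120.7
tool shift cm now [ 1.28 -4.51  3.75] after turn [ 1.28 -4.52  3.75] dist 60.1
```

Request:
move_arm([
  [0.4, -1.5, 0, 0, -1],
  [0.5, -2, 0, 0, -1],
  [0.3, -0.9, 0.5, 0, -1],
  [0, 0, 2, 0, -1],
  [0, 0, 2, 0, -1],
  [0, 0, 1, 0, -1],
  [0, 0, 0, 0, -1],
  [0, 0, 0, 0, -1],
  [0, 0, 0, 0, -1],
])

```text
t: 73.05
position: [0.5363, 0.3817, 0.2266]
orientation: [-180.0, -0.1, 5.0]
wrist_force: [0.6, -0.6, -1.7]
opening: 0.098
```

```bash
python3 p.py 535.5 384.4 196 5.0;python3 -c "
from h import *
c=cam('wrist');save(c,'w25',1.25)
c=cam('scene');save(c,'s25',4,(350,100,500,230))"
```

```text
t 73.05 pos [536.3 381.7 226.6] rpy [-1.7995e+02 -1.1000e-01  4.9700e+00] j [ 29.    7.5  88.1  -0.   84.3 114. ] open 8.3 F [ 0.6 -0.6 -1.7]
turn rad short -0.001 alt 6.283 endj6 ~ 120.7
tool shift cm now [-0.06 -0.27  3.06] after turn [-0.06 -0.27  3.06] dist 30.7
```

View pics/w25.png

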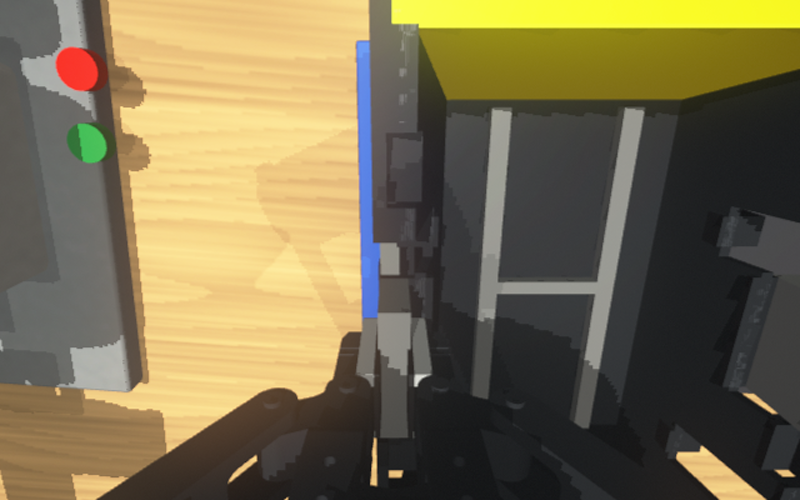

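View pics/s25.png

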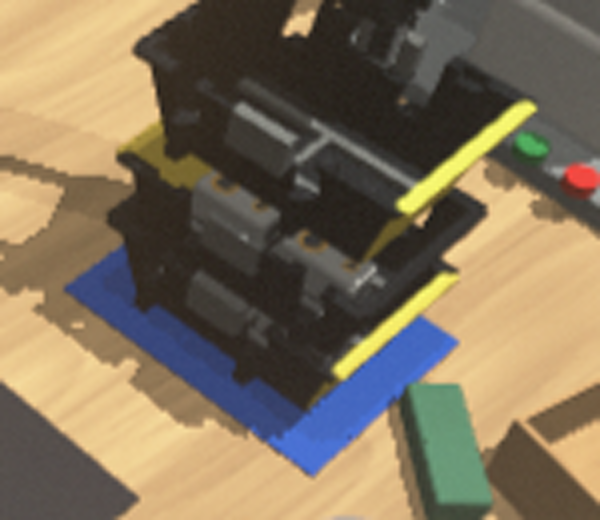

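Request:
move_arm([
  [-0.03, -0.2, 0.8, 0, -1],
  [0, 0, 0.8, 0, -1],
  [0, 0, 0.6, 0, -1],
  [0, 0, 0.3, 0, -1],
  [0, 0, 0.1, 0, -1],
  [0, 0, 0, 0, -1],
  [0, 0, 0, 0, -1],
])

```text
t: 74.03
position: [0.5355, 0.3836, 0.1997]
orientation: [-180.0, -0.0, 5.0]
wrist_force: [-0.3, 0.2, -2.9]
opening: 0.098
```

```bash
python3 p.py 535.5 384.4 196 5.0
```

```text
t 74.03 pos [535.5 383.6 199.7] rpy [-1.7998e+02 -3.0000e-02  4.9700e+00] j [ 29.1   8.6  89.4   0.   81.9 114.2] open 8.3 F [-0.3  0.2 -2.9]
turn rad short -0.001 alt 6.283 endj6 ~ 120.7
tool shift cm now [ 0.   -0.08  0.37] after turn [ 0.   -0.08  0.37] dist 3.8
```

Request:
move_arm([
  [0, -0.05, 0.2, 0, -1],
  [0, 0, 0.1, 0, -1],
  [0, 0, 0.08, 0, -1],
  [0, 0, 0.05, 0, -1],
  [0, 0, 0, 0, -1],
  [0, 0, 0, 0, -1],
])

```text
t: 74.78
position: [0.5353, 0.3841, 0.1956]
orientation: [-180.0, -0.0, 5.0]
wrist_force: [-2.6, 1.0, 2.6]
opening: 0.093
```

Contact at the expected height (195.7). Release and look.

Request:
move_arm([
  [0, 0, 0, 0, -0.6],
  [0, 0, 0, 0, -0.2],
  [0, 0, 0, 0, 0],
  [0, 0, 0, 0, 0],
  [0, 0, -1, 0, 0],
  [0, 0, -3, 0, 0],
  [0, 0, -5, 0, 0],
  [0, 3, -5, 0, 0],
  [0, 4, -3, 0, 0],
  [0, 0, 0, 0, 0],
  [0, 0, 0, 0, 0],
])

```text
t: 76.15
position: [0.5411, 0.3144, 0.3646]
orientation: [-180.0, 0.0, 5.0]
wrist_force: [-0.7, 0.3, -0.8]
opening: 0.496
```

```bash
python3 mt.py 140;python3 mt.py 72; python3 p.py 535.5 384.4 196 5.0;python3 -c "
from h import *
c=cam('wrist');save(c,'w26',1.25)"
```

```text
rim [540.7 312.7] [221.9 154.9] 4.89 220.5
rim [533.4 311.8] [187.7 154.3] 5.26 150.8
t 76.25 pos [540.7 314.8 363. ] rpy [179.96   0.18   5.03] j [ 23.4   0.7  82.4   0.   97.1 108.4] open 42.2 F [0.1 0.5 0.5]
turn rad short 0.0 alt -6.283 endj6 ~ 120.7
tool shift cm now [ 0.09 -6.98 16.7 ] after turn [ 0.09 -6.98 16.7 ] dist 181.0
```

View pics/w26.png

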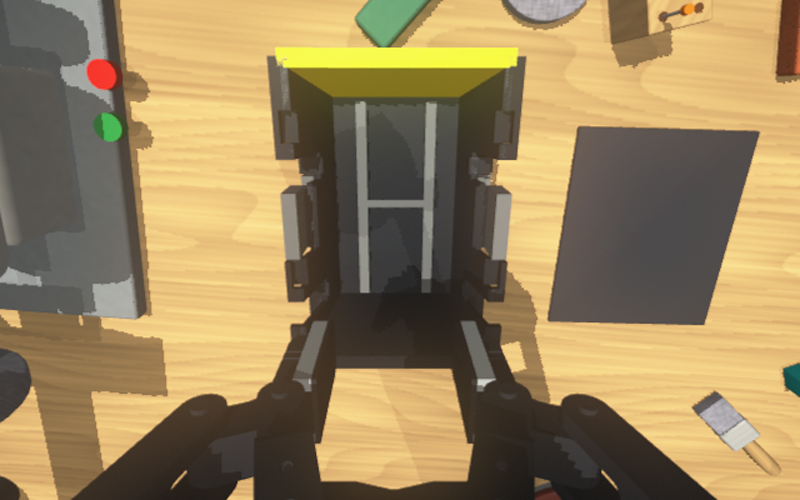

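Request:
move_arm([
  [0, 3, 0, 0, 0],
  [0, 5, 0, 0, 0],
  [-1, 5, 0, 0, 0],
  [-1, 5, 0, 0, 0],
  [-1, 5, 0, 0, 0],
  [-1, 5, 0, 0, 0],
  [0, 3, 0, 0, 0],
  [0, 0, 0, 0, 0],
  [0, 0, 0, 0, 0],
])

```text
t: 77.42
position: [0.5283, 0.0029, 0.3642]
orientation: [-180.0, 0.1, 5.0]
wrist_force: [-0.7, 0.2, -0.0]
opening: 0.497
```

```bash
python3 m3.py 0.22 t27; python3 -c "
from h import *
c=cam('scene');save(c,'s27',1.25);save(c,'s27b',4,(350,100,500,230))
c=cam('top');save(c,'t27a',1.25)"
```

```text
rim 1311 ((540.5049438476562, 314.152587890625), (221.39505004882812, 154.23081970214844), 4.824894905090332) 219.12015123239325
yellow 362 [639.52116129 323.42967132 218.8131146 ]
```

View pics/s27b.png

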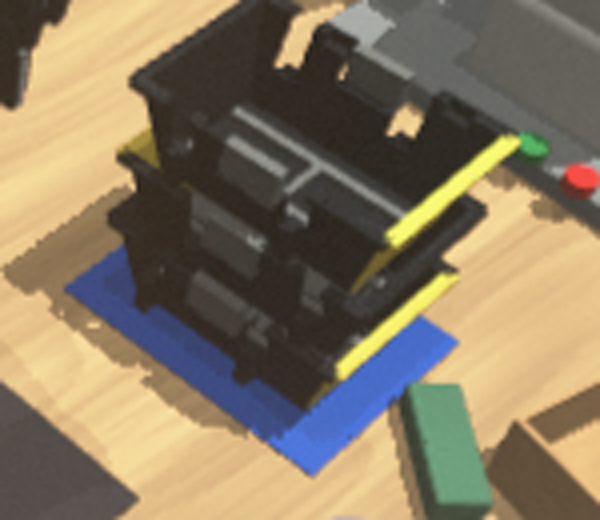

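View pics/t27a.png

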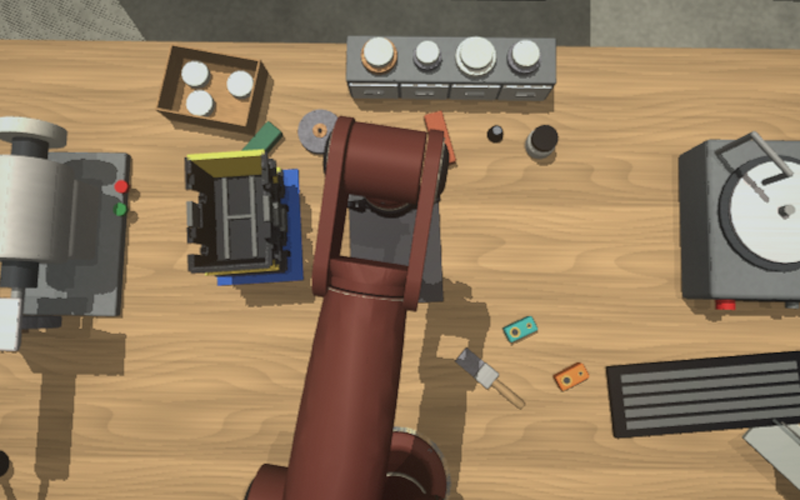

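```bash
python3 -c "
from h import *
print(r.hand_in())"
```

```text
the job is handed in; nothing more can be done
None
```

The stack is built on the blue mat and handed in at about 78 s; no verdict was reported.

- **Trays:** tray3 is at the bottom with its yellow end away from the robot. Tray2 sits on it with half a turn, and tray1 is on top as the empty cover, turned back again.
- **Housings:** all four were present. Two lie in tray3 and two in tray2, flat, lengthwise and top face up. I gripped them at 25–30 N and set each down at about 4–6 N.
- **One disturbance:** after I released the first housing in tray2, it had moved about 6 mm in x and 7 mm in y inside its bay. Tray2 had also shifted about 2 mm and turned 0.7°, but stayed on the ledges. I took this to be the announced knock, regripped the housing lightly and centred it. I left tray2 as it was, within its play.

**Last checks**
- The rims read 84.5, 152.5 and 220.5 mm high, which matches trays standing on the ledges rather than nested.
- The final tray1 centre is within about 3 mm of the mat centre, and its angle within about 0.2°.
- The tray2 housings measured flat and centred before the cover went on. I could not see them after that.
- In the last top view the jar, loupe, felt wheel and both look-alikes look unmoved. The arm hides the wooden block and part of the brown bar, and the stack part of the green bar, but they looked in place in a wrist view shortly before.
- The top and wrist cameras disagreed by 2–4 mm in y, so I placed the trays using the wrist camera and the gripper's own position.

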